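# Check coated wheel spacers on the gauge pin and sort them

## Robot

A 7-joint arm with a two-finger parallel gripper is mounted at the origin on the work surface. World frame = base frame: x ahead of the robot, y to its left, z up, the work surface at z = 0. Lengths are in m, angles in rad, forces in N, time in s.
With the tool pointing down it reaches from about 0.4 to 0.875 m from the base axis. Payload 4.4 kg.
Tool frame: the origin (TCP) lies on the centre line of the jaws, within the pads' length; the fingertips stand 19 mm ahead of it and the grasp point (between the pads) is the TCP; z points along the fingers, y is the line along which they close (so a half turn about z gives the same grasp; the last joint's range is limited). The gripper opens to 85 mm and grips with 20 to 120 N. Pads are 22 mm wide; open, the fingers measure 114 mm over their backs; the gripper's body (76 mm by 85 mm) begins 54 mm behind the grasp point. The pads swing forward as they close: fully open they stand 13 mm farther back than shut.
Start: joints at [-1.358, 0.628, 0.038, 1.517, -0.027, 0.996, -0.02], TCP at [0.179, 0.625, 0.25] pointing down, gripper open.
Joint ranges: [-3.06, 3.06], [-0.37, 2.12], [-1.25, 1.32], [0.18, 2.47], [-1.1, 4.24], [0.23, 1.98], [-2.94, 2.94]. Speed limits (rad/s): [2.57, 2.57, 3.14, 3.14, 3.14, 3.14, 3.14].

## Interface

Orientations are given as a 3x3 rotation matrix whose columns are the frame's x, y, z axes.
In Python, from cell import robot gives the robot as it stands.
- The arm moves only by the tool apply_moves, never from a script. Its argument "motion" is a list of rows, each an object of numbers: "dx", "dy", "dz": the shift along the world's x, y, z in m; "yaw": the turn about the world's z in rad; "hand": the closure, from 0 (fully open) to 1 (shut). A call has exactly 8 rows; each row is the pose to reach, as a shift and turn from the pose commanded when the call began; what a row does not reach only later rows make up. A row lasts 1/12 s, in which the tool goes at most 41.7 mm and 7.16 degrees, less where a joint would pass 70% of its speed; a pose out of reach is approached as far as the arm can. A call with a gripper value outside its range is refused whole. The fingers move at their own pace and stop on an object; "grip_force" is the grip in N (left out, the last holds). Time passes only in rows, so rows that repeat a pose let the fingers close, or fill a call up. It gives the time, the measured TCP pose, the force, the opening and the grip force at its end, in the units of the state.
- robot.state(): the state, without advancing time (a new reading comes with each control period).
- robot.grab_frame(name): name is "scene" or "top" or "wrist"; returns the picture (420x560x3 uint8, red, green, blue); there is no depth.
- robot.get_calibration(name): a dict with "mtx" (3x3 intrinsics, pixels), "position" and "rotation" of the camera in the world. Camera axes: x right, y down, z forward; pixel columns grow to the right and rows downward; lengths in m; the calibration is good to about 2 mm. The wrist camera is an equidistant fisheye: a pixel r from the principal point sees the ray r / f radians off the axis. A picture is of the moment at which its call begins: read the wrist's pose just before it. get_calibration takes no time and is no camera call; for the wrist camera it gives the pose at the moment of the call.
- robot.finish_job(): hands the job in; it is judged then, once.
The state is a dict: "time_s": time; "joint_pos": joint angles; "qvel": joint speeds; "joint_efforts": joint torques, N m; "eef_pos": TCP position; "ee_rot": TCP orientation; "wrist_force": force on the tool from outside, world axes, zero at the start; "ft_torque": the same for the moment, N m; "opening": finger opening in m; "gripper_force": force on a finger pad.
Only numpy, scipy, OpenCV 4.12 (cv2) and the standard library are available. Lean on these libraries where they do the work, as an engineer would, in place of code of your own. Each camera call takes 0.05 s, during which the arm holds its last target. There are 200 camera calls.

## Task

Check the two freshly coated orange wheel spacers one at a time: slide each down the gauge pin in the tilted vise, without forcing it, until it stops, then draw it off and stand it on end in a tray before you try the next. A spacer that goes fully home against the brass collar belongs in the green tray, one that stops short belongs in the red tray. Do not knock the paint jar, the white bottle or the roll of tape out of place.

Things in the scene. Friction and masses are not known exactly. Their poses are not given: they have to be found in the camera images.
- spacer_1: Orange-coated aluminium wheel spacer, one of two that look alike: a plain tube, 36 mm outside, bore 23 mm, 50 mm long, 70-110 g, standing on end on the bench. Origin at its centre, z along its axis; both ends alike. One of the two slides over the whole pin; the other has a hard run of coating half-way down its bore that stops the pin after 21 mm. Which is which must be found on the pin.
- spacer_2: Orange-coated aluminium wheel spacer, the other of two that look alike: a plain tube, 36 mm outside, bore 23 mm, 50 mm long, 70-110 g, standing on end on the bench. Origin at its centre, z along its axis; both ends alike. One of the two slides over the whole pin; the other has a hard run of coating half-way down its bore that stops the pin after 21 mm. Which is which must be found on the pin.
- gauge: Steel gauge pin held in the vise, leaning 30 degrees from vertical, to the robot's right and towards it. Origin on the upper face of its brass stop collar (38 mm wide, 134 mm above the bench); z runs up the pin's axis, y is level. Pin: 20 mm diameter, 56 mm long above the collar, last 6 mm tapering to 17 mm. A spacer fully home has its centre at z = 25 mm, one that binds stops at z = 60 mm.
- vise: Blue tilting vise fixed to the bench that holds the gauge pin: base 160 mm (x) by 116 mm (y), up to 145 mm high. Origin at bench level under it, 5 mm to -x of the base's centre; the pin leans towards its -x; its T-handle reaches 100 mm from the origin towards -x. Every part of it lies below the plane of the collar's upper face.
- green_tray: Shallow green steel parts tray, fixed to the bench: 124 mm along its x, 154 mm along its y, walls 20 mm high and 4 mm thick, floor 4 mm thick. Origin under its centre at bench level, z up. It stands left or right on the bench, the other tray across from it. For spacers that go fully home.
- red_tray: Shallow red steel parts tray, fixed to the bench: 124 mm along its x, 154 mm along its y, walls 20 mm high and 4 mm thick, floor 4 mm thick. Origin under its centre at bench level, z up. It stands left or right on the bench, the other tray across from it. For spacers that stop short.
- jar: Bystander: glass paint jar, orange label, steel cap, 54 mm in diameter, 68 mm high, loose. Origin under its centre.
- tape: Bystander: roll of cream masking tape lying flat, 100 mm across, 24 mm high, loose. Origin under its centre.
- bottle: Bystander: white bottle with blue label and black cap, 42 mm in diameter, 115 mm high, loose. Origin under its centre.
Not all that is in view belongs to the job. Of the things that look like the vise, take the one that is nearest to the robot's base at the start.

How it is judged:
On the way, in this order (a step that is already met when the one before it is completed fails the run):
1. a first spacer has been slid down the gauge pin until it stopped: fully home, within 3 mm of the collar, or, for the one that binds, within 4 mm of where its bore stops the pin (((z of spacer_1 in the frame of gauge between 0.015 and 0.028 m and x of spacer_1 in the frame of gauge between -0.004 and 0.004 m and y of spacer_1 in the frame of gauge between -0.004 and 0.004 m and angle between the z axis of spacer_1 and the z axis of gauge, either way round below 0.12 rad) or (z of spacer_2 in the frame of gauge between 0.015 and 0.064 m and x of spacer_2 in the frame of gauge between -0.004 and 0.004 m and y of spacer_2 in the frame of gauge between -0.004 and 0.004 m and angle between the z axis of spacer_2 and the z axis of gauge, either way round below 0.12 rad))), for 0.1 s.
2. with the first spacer standing in its right tray, the other one has been slid down the pin until it stopped ((((z of spacer_1 in the frame of gauge between 0.015 and 0.028 m and x of spacer_1 in the frame of gauge between -0.004 and 0.004 m and y of spacer_1 in the frame of gauge between -0.004 and 0.004 m and angle between the z axis of spacer_1 and the z axis of gauge, either way round below 0.12 rad) and x of spacer_2 in the frame of red_tray between -0.05 and 0.05 m and y of spacer_2 in the frame of red_tray between -0.065 and 0.065 m and z of spacer_2 in the frame of red_tray below 0.034 m and angle between the z axis of spacer_2 and the z axis of red_tray, either way round below 0.12 rad) or ((z of spacer_2 in the frame of gauge between 0.015 and 0.064 m and x of spacer_2 in the frame of gauge between -0.004 and 0.004 m and y of spacer_2 in the frame of gauge between -0.004 and 0.004 m and angle between the z axis of spacer_2 and the z axis of gauge, either way round below 0.12 rad) and x of spacer_1 in the frame of green_tray between -0.05 and 0.05 m and y of spacer_1 in the frame of green_tray between -0.065 and 0.065 m and z of spacer_1 in the frame of green_tray below 0.034 m and angle between the z axis of spacer_1 and the z axis of green_tray, either way round below 0.12 rad))), for 0.1 s.
At the end, for the whole second after the job is handed in: The spacer that went fully home stands on end in the green tray and the one that stopped short stands on end in the red tray: inside the walls, its foot on the floor of the tray (centre under 34 mm above the bench), within 0.12 rad of upright, released and at rest (x of spacer_1 in the frame of green_tray between -0.05 and 0.05 m and y of spacer_1 in the frame of green_tray between -0.065 and 0.065 m and z of spacer_1 in the frame of green_tray below 0.034 m and angle between the z axis of spacer_1 and the z axis of green_tray, either way round below 0.12 rad and x of spacer_2 in the frame of red_tray between -0.05 and 0.05 m and y of spacer_2 in the frame of red_tray between -0.065 and 0.065 m and z of spacer_2 in the frame of red_tray below 0.034 m and angle between the z axis of spacer_2 and the z axis of red_tray, either way round below 0.12 rad and linear speed of each of spacer_1, spacer_2 below 0.02 m/s and angular speed of each of spacer_1, spacer_2 below 0.3 rad/s); the robot touches nothing.
It fails at once if a spacer was forced onto the gauge pin with more than 60 N (contact force between any of spacer_1, spacer_2 and gauge above 60 N).
It fails at once if the jar, the bottle or the tape was moved more than 20 mm or tipped (distance of any of jar, bottle, tape from where it was at the start of the episode above 0.02 m or angle between any of jar, bottle, tape's own z axis and vertical above 0.3 rad).
It also fails if it takes over 72 s, if anything falls off the work surface, if the arm or the gripper's body presses on something with over 40 N, if the wrist force passes 120 N, or if a joint passes its speed limit or range.

## Working session

There is one attempt and no reset: what is moved stays moved. The work goes in short steps, Python scripts to look and compute and a tool call to move; the robot and the scene stay as the last step left them, time stands still between calls to the robot, and variables do not carry over. Pictures are saved under pics/ and viewed, at most 10 in all, crops included, and the job is handed in when it is done.

Besides the shell and the picture viewer there is one more tool, called after ">>>" as name(argument=value, ...) on one line, values as JSON. apply_moves: Moves the arm, as the interface text tells. Its arguments: {"type":"object","properties":{"motion":{"type":"array","items":{"type":"object","properties":{"dx":{"type":"number"},"dy":{"type":"number"},"dz":{"type":"number"},"yaw":{"type":"number"},"hand":{"type":"number"}}}},"grip_force":{"type":"number"}},"required":["motion"]}

```bash
mkdir -p pics
cat > h.py <<'E'
import numpy as np, cv2
from cell import robot
def grab(name,fn=None):
    c=robot.get_calibration(name); im=np.asarray(robot.grab_frame(name))
    np.savez('%s.npz'%name,im=im,**{k:np.array(c[k]) for k in('mtx','position','rotation')})
    if fn: cv2.imwrite('pics/'+fn,cv2.cvtColor(im,cv2.COLOR_RGB2BGR))
    return im,c
def ray(c,u,v,fish=False):
    K=np.array(c['mtx']); x=(u-K[0,2])/K[0,0]; y=(v-K[1,2])/K[1,1]
    if fish:
        r=np.hypot(x,y)+1e-9; d=np.array([x/r*np.sin(r),y/r*np.sin(r),np.cos(r)])
    else: d=np.array([x,y,1.])
    return np.array(c['position']),np.array(c['rotation'])@d
def plane(c,u,v,z,fish=False):
    p,d=ray(c,u,v,fish); return p+d*(z-p[2])/d[2]
def tri(c1,a,c2,b):
    p,d=ray(c1,*a);q,e=ray(c2,*b)
    s=np.linalg.lstsq(np.c_[d,-e],q-p,rcond=None)[0]
    A=p+s[0]*d;B=q+s[1]*e
    return (A+B)/2,np.linalg.norm(A-B)
def proj(c,P,fish=False):
    x=np.array(c['rotation']).T@(np.array(P)-np.array(c['position'])); K=np.array(c['mtx'])
    if fish:
        r=np.hypot(x[0],x[1])+1e-9;t=np.arctan2(r,x[2]);x=np.array([x[0]/r*t,x[1]/r*t,1])
    return K[0,0]*x[0]/x[2]+K[0,2],K[1,1]*x[1]/x[2]+K[1,2]
E
python3 - <<'E'
from h import *
a,_=grab('top','top0.png');b,_=grab('scene','scene0.png')
for n in('top','scene'):
    c=robot.get_calibration(n);print(n,c)
print(robot.state()['ee_rot'])
E
```

```text
top {'mtx': array([[485.76532442,   0.        , 277.60547924],
       [  0.        , 485.76532442, 213.96411239],
       [  0.        ,   0.        ,   1.        ]]), 'position': array([ 0.36442341, -0.09728251,  1.33923408]), 'rotation': array([[ 0.02640613, -0.98442672,  0.17380089],
       [-0.99950085, -0.02901634, -0.01249423],
       [ 0.01734272, -0.17338422, -0.98470155]])}
scene {'mtx': array([[483.65519389,   0.        , 280.41551729],
       [  0.        , 483.65519389, 209.3303439 ],
       [  0.        ,   0.        ,   1.        ]]), 'position': array([1.2293862 , 0.45829992, 1.16467898]), 'rotation': array([[-0.65451451,  0.58060421, -0.48426181],
       [ 0.75601268,  0.50892254, -0.41163415],
       [ 0.00745523, -0.63552859, -0.77204134]])}
[[-9.61397048e-01  2.75164492e-01 -4.67981345e-04]
 [ 2.75164890e-01  9.61395652e-01 -1.63826541e-03]
 [-8.77238759e-07 -1.70379556e-03 -9.99998549e-01]]
```

View pics/top0.png

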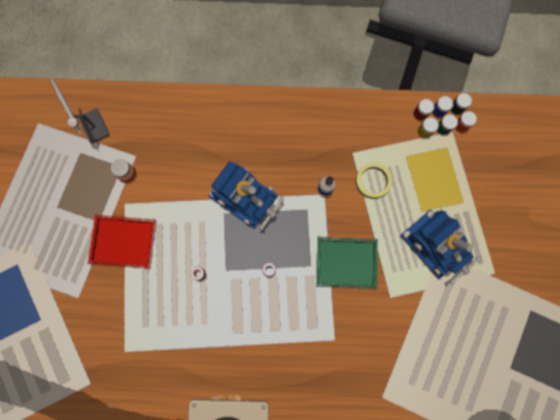

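View pics/scene0.png

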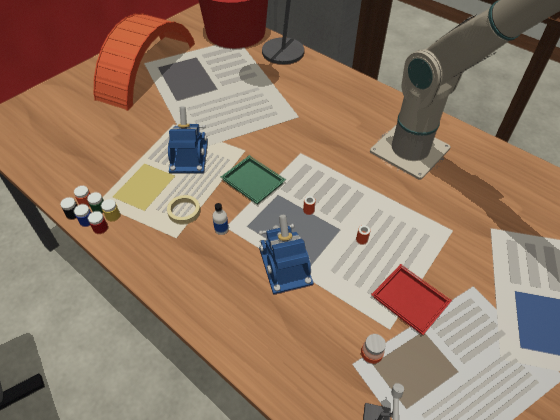

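Run:
```python
from h import *
T=np.load('top.npz');S=np.load('scene.npz')
def cr(d,u0,v0,w,h,k): 
    return cv2.resize(cv2.cvtColor(d['im'],cv2.COLOR_RGB2BGR)[v0:v0+h,u0:u0+w],None,fx=k,fy=k,interpolation=cv2.INTER_CUBIC)
a=cr(T,205,155,80,80,5);b=cr(S,250,205,80,80,5)
cv2.imwrite('pics/vise.png',np.hstack([a,b]))
for n,d in(('top',T),('scene',S)):
    hsv=cv2.cvtColor(d['im'],cv2.COLOR_RGB2HSV)
    R=cv2.inRange(hsv,(0,120,90),(12,255,255))|cv2.inRange(hsv,(172,120,90),(180,255,255))
    G=cv2.inRange(hsv,(55,80,30),(90,255,255))
    for nm,M in(('R',R),('G',G)):
        k,l,st,ce=cv2.connectedComponentsWithStats(M)
        for i in range(1,k):
            if 25<st[i,4]<6000: print(n,nm,st[i],ce[i].round(1),plane(d,*ce[i],0.02).round(3))
```

```text
top R [65 98 33 18 48] [ 80.2 109.3] [0.883 0.455 0.02 ]
top R [412  99  10  20  29] [415.6 107.8] [ 0.92  -0.504  0.02 ]
top R [427 113  13   9  26] [432.8 116.2] [ 0.896 -0.553  0.02 ]
top R [455 117  23  17  58] [465.6 126.7] [ 0.867 -0.646  0.02 ]
top R [ 77 118  10  20  36] [ 81.4 127.9] [0.828 0.447 0.02 ]
top R [210 160  64  30  95] [235.8 173.5] [0.709 0.006 0.02 ]
top R [120 165  17  29 104] [128.9 176.3] [0.691 0.302 0.02 ]
top R [309 176  27  18  41] [320.9 184.2] [ 0.685 -0.233  0.02 ]
top R [  87  212   68   68 2992] [120.6 241.8] [0.508 0.31  0.02 ]
top R [278 343  28   2  28] [291.5 343.6] [ 0.251 -0.16   0.02 ]
top G [ 318  238   59   49 2587] [347.  262.6] [ 0.469 -0.306  0.02 ]
scene R [212   0  38   3  85] [230.4   0.8] [-0.301 -1.17   0.02 ]
scene R [ 75 190  15  17  85] [ 82.7 199.7] [ 0.887 -0.639  0.02 ]
scene R [303 202  12  13 102] [308.3 208.2] [ 0.451 -0.09   0.02 ]
scene R [356 231  13  13 107] [361.6 237.9] [0.437 0.098 0.02 ]
scene R [ 371  264   81   71 2699] [411.1 299.5] [0.517 0.313 0.02 ]
scene R [361 345  22  19 112] [369.4 357.4] [0.723 0.32  0.02 ]
scene G [489   4  24  35  90] [495.6  25.4] [-0.935 -0.126  0.02 ]
scene G [408  59  23  29 339] [419.5  73.1] [-0.39  -0.195  0.02 ]
scene G [ 221  156   64   48 1509] [252.3 179.4] [ 0.477 -0.302  0.02 ]
scene G [ 90 203  12   9  57] [ 95.7 207.1] [ 0.878 -0.584  0.02 ]
```

View pics/vise.png

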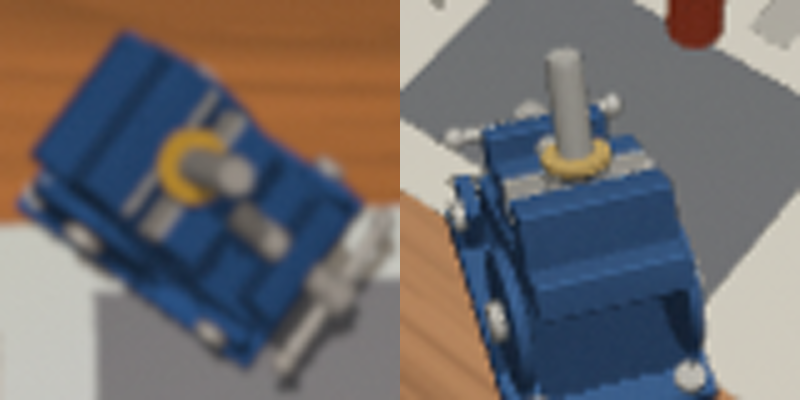

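Run:
```python
from h import *
T=np.load('top.npz');S=np.load('scene.npz')
tip,e=tri(T,(252,190),S,(282.6,215.6)); col,e2=tri(T,(243,188.2),S,(284.8,236.2))
print(tip.round(4),e,col.round(4),e2,(tip-col)/np.linalg.norm(tip-col))
print(plane(T,252,190,.1825),plane(S,282.6,215.6,.1825),plane(T,243,188.2,.134),plane(S,284.8,236.2,.134))
for u,v in((199,272.5),(269,269)): print(plane(T,u,v,.05))
# vise direction from base edges in top crop: long edges
for a,b in(((35,200),(245,360)),((20,215),(130,30)),((130,30),(365,205)),((35,150),(125,35)),((290,380),(390,235))):
    f=lambda p:plane(T,205+(p[0]+.5)/5-.5,155+(p[1]+.5)/5-.5,.05)
    d=f(b)-f(a);print(np.degrees(np.arctan2(d[1],d[0])))
# dark hole / ring refine in top
im=T['im'];
for u,v in((199,272),(269,269)):
    print(im[v-8:v+9,u-8:u+9].astype(int).sum(2)//3)
```

```text
[ 0.6258 -0.0476  0.1825] 0.0008817681469313959 [ 0.6423 -0.0234  0.1304] 0.0016064141362590635 [-0.27578318 -0.40564101  0.87143503]
[ 0.6260316  -0.04800601  0.1825    ] [ 0.62554722 -0.04726497  0.1825    ] [ 0.64098747 -0.02294011  0.134     ] [ 0.64472148 -0.02239791  0.134     ]
[0.42950144 0.08905311 0.05      ]
[ 0.44372939 -0.09481254  0.05      ]
-125.8304983744328
-27.518374698514315
-125.62524705147044
-34.804974876864804
-32.567351153996434
[[171 184 193 195 195 194 194 186 172 172 176 176 177 173 175 187 194]
 [176 188 192 191 191 191 189 183 171 170 174 177 176 174 173 186 194]
 [182 189 189 185 184 184 181 176 168 164 166 172 175 175 176 187 194]
 [184 191 192 187 185 185 181 177 173 162 155 158 166 174 180 190 194]
 [181 188 192 189 186 181 178 179 180 173 157 144 146 162 179 190 195]
 [176 186 188 177 162 153 148 154 168 178 173 148 128 142 168 188 195]
 [177 184 174 148 124 115 112 120 143 169 182 164 124 116 149 181 194]
 [182 182 155 118  98  98 108 123 138 161 183 177 131  95 128 174 192]
 [186 181 141  99  88 106 133 154 161 171 186 181 137  88 114 167 190]
 [1
[... 1073 characters left out ...]
177 180 147 123 133 145 152 153 154 164 185 183 162 159 165]
 [161 161 182 183 155 146 166 180 185 186 183 183 191 185 167 175 187]
 [180 170 182 186 173 173 186 193 196 196 194 195 195 183 166 180 193]
 [188 174 176 186 188 189 194 197 197 197 197 198 193 174 158 179 194]
 [191 176 164 179 191 196 197 197 197 198 198 196 184 157 151 177 195]
 [195 180 158 159 180 193 197 198 198 197 194 184 165 139 149 180 194]
 [196 187 166 149 156 172 183 188 188 184 172 156 136 133 160 186 195]
 [196 195 184 163 144 142 150 155 156 150 135 124 125 141 173 189 193]
 [196 196 195 184 163 139 123 118 115 113 112 124 142 156 175 186 186]
 [196 197 196 194 184 164 139 121 114 115 126 147 163 168 176 180 180]]
```

>>> apply_moves(motion=[{"dx":0.02,"dy":-0.03,"yaw":-0.11},{"dx":0.04,"dy":-0.065,"yaw":-0.22},{"dx":0.06,"dy":-0.1,"yaw":-0.34},{"dx":0.08,"dy":-0.135,"yaw":-0.46},{"dx":0.1,"dy":-0.17,"yaw":-0.58},{"dx":0.12,"dy":-0.205,"yaw":-0.7},{"dx":0.14,"dy":-0.24,"yaw":-0.82},{"dx":0.16,"dy":-0.275,"yaw":-0.94}])

```text
schema error: expected keys dx, dy, dz, yaw, hand
```

>>> apply_moves(motion=[{"dx":0.012,"dy":-0.035,"yaw":-0.12},{"dx":0.024,"dy":-0.07,"yaw":-0.24},{"dx":0.036,"dy":-0.105,"yaw":-0.36},{"dx":0.048,"dy":-0.14,"dz":-0.02,"yaw":-0.48},{"dx":0.06,"dy":-0.175,"dz":-0.04,"yaw":-0.6},{"dx":0.072,"dy":-0.21,"dz":-0.06,"yaw":-0.72},{"dx":0.085,"dy":-0.245,"dz":-0.08,"yaw":-0.84},{"dx":0.091,"dy":-0.26,"dz":-0.09,"yaw":-0.96}])

```text
schema error: expected keys dx, dy, dz, yaw, hand
```

Run:
```python
from h import *
s=robot.state();print(s['time_s'],s['eef_pos'],s['ee_rot'].round(3) if hasattr(s['ee_rot'],'round') else s['ee_rot'],np.round(s['joint_pos'],2),s['opening'])
im,c=grab('wrist','w1.png');print(c['position'],c['rotation'],c['mtx'])
for P in((.4295,.089,.05),(.4437,-.0948,.05)): print(proj(c,P,True))
```

```text
0.1 [0.17869547 0.62439708 0.2494991 ] [[-0.961  0.275 -0.   ]
 [ 0.275  0.961 -0.002]
 [-0.    -0.002 -1.   ]] [-1.36  0.63  0.04  1.52 -0.03  1.   -0.02] 0.08525687456005675
[0.10197587 0.64743677 0.37200248] [[ 2.75962831e-01  9.13705495e-01  2.98306528e-01]
 [ 9.61168288e-01 -2.62399193e-01 -8.54528308e-02]
 [ 1.96671120e-04  3.10304580e-01 -9.50637170e-01]] [[325.1922621    0.         280.28717744]
 [  0.         325.1922621  212.38304693]
 [  0.           0.           1.        ]]
(np.float64(49.868372397505794), np.float64(390.90158536422234))
(np.float64(7.43573128328228), np.float64(391.7702668948498))
```

View pics/w1.png

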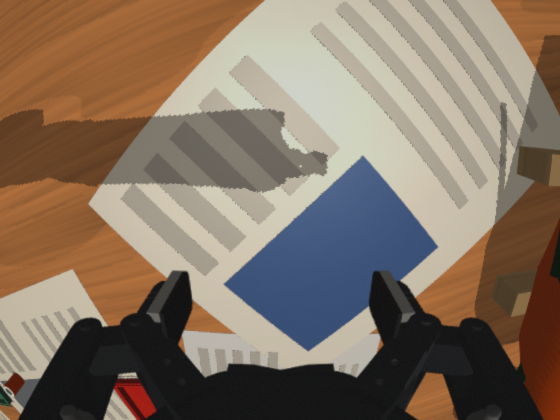

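The moves were refused because every row needs all its keys, so this wrist picture only shows the sheet under the start pose and the jaws at (170,300) and (395,300). I'll resend the moves with full keys.

>>> apply_moves(motion=[{"dx":0.02,"dy":-0.03,"dz":0,"yaw":-0.11,"hand":0},{"dx":0.04,"dy":-0.065,"dz":0,"yaw":-0.22,"hand":0},{"dx":0.06,"dy":-0.1,"dz":0,"yaw":-0.34,"hand":0},{"dx":0.08,"dy":-0.135,"dz":0,"yaw":-0.46,"hand":0},{"dx":0.1,"dy":-0.17,"dz":0,"yaw":-0.58,"hand":0},{"dx":0.12,"dy":-0.205,"dz":0,"yaw":-0.7,"hand":0},{"dx":0.14,"dy":-0.24,"dz":0,"yaw":-0.82,"hand":0},{"dx":0.16,"dy":-0.275,"dz":0,"yaw":-0.94,"hand":0}])

```text
time_s: 0.82
eef_pos: [0.3393, 0.3481, 0.2504]
ee_rot: [[-0.339, 0.941, -0.0], [0.941, 0.339, 0.0], [0.0, -0.0, -1.0]]
wrist_force: [0.7, 0.2, 0.5]
opening: 0.0852
gripper_force: 0.0
```

>>> apply_moves(motion=[{"dx":0.012,"dy":-0.035,"dz":0,"yaw":-0.12,"hand":0},{"dx":0.024,"dy":-0.07,"dz":0,"yaw":-0.24,"hand":0},{"dx":0.036,"dy":-0.105,"dz":0,"yaw":-0.36,"hand":0},{"dx":0.048,"dy":-0.14,"dz":-0.02,"yaw":-0.48,"hand":0},{"dx":0.06,"dy":-0.175,"dz":-0.04,"yaw":-0.6,"hand":0},{"dx":0.072,"dy":-0.21,"dz":-0.06,"yaw":-0.72,"hand":0},{"dx":0.085,"dy":-0.245,"dz":-0.08,"yaw":-0.84,"hand":0},{"dx":0.091,"dy":-0.26,"dz":-0.09,"yaw":-0.96,"hand":0}])

```text
time_s: 1.48
eef_pos: [0.4303, 0.0853, 0.159]
ee_rot: [[0.58, 0.815, -0.0], [0.815, -0.58, -0.003], [-0.002, 0.001, -1.0]]
wrist_force: [0.3, -0.1, 1.4]
opening: 0.0857
gripper_force: 0.0
```

Run:
```python
from h import *
s=robot.state();print(s['time_s'],s['eef_pos'],np.round(s['ee_rot'],3),np.round(s['joint_pos'],2),s['opening'],s['wrist_force'])
im,c=grab('wrist','w2.png');print(c['position'])
for P in((.4295,.089,.05),(.4437,-.0948,.05),(.626,-.0472,.1825),(.642,-.025,.134)): print(proj(c,P,True))
```

```text
1.4833 [0.43026627 0.08529507 0.1590243 ] [[ 0.58   0.815 -0.   ]
 [ 0.815 -0.58  -0.003]
 [-0.002  0.001 -1.   ]] [-0.59  0.54  0.48  2.18 -0.48  0.52 -0.37] 0.0857456187811308 [ 0.34853182 -0.08365323  1.42047957]
[0.47595492 0.15127728 0.28137034]
(np.float64(277.6612949271089), np.float64(215.25136680928313))
(np.float64(397.75481615077865), np.float64(350.25213940367405))
(np.float64(638.4446219489573), np.float64(272.8245471392711))
(np.float64(602.9495811183634), np.float64(211.01589446545677))
```

View pics/w2.png

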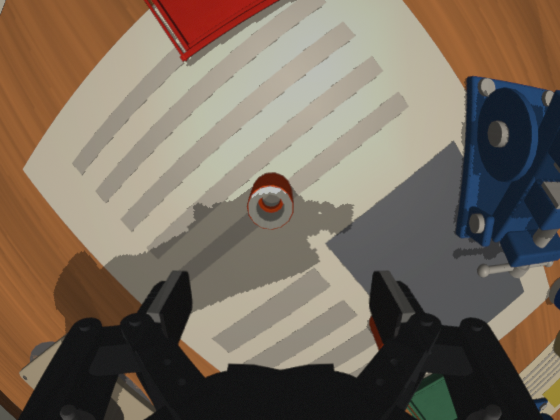

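The spacer's top ring is centred at (270,209), and the jaws line up with the vise (its base is at the right edge).

Run:
```python
from h import *
d=np.load('wrist.npz')
print(plane(d,270.5,209,.05,True), plane(d,270.5,209,.05,True)-np.array([.43027,.0853,.159]))
```

```text
[0.42801802 0.09610187 0.05      ] [-0.00225198  0.01080187 -0.109     ]
```

>>> apply_moves(motion=[{"dx":-0.002,"dy":0.011,"dz":-0.02,"yaw":0,"hand":0},{"dx":-0.002,"dy":0.011,"dz":-0.05,"yaw":0,"hand":0},{"dx":-0.002,"dy":0.011,"dz":-0.08,"yaw":0,"hand":0},{"dx":-0.002,"dy":0.011,"dz":-0.105,"yaw":0,"hand":0},{"dx":-0.002,"dy":0.011,"dz":-0.124,"yaw":0,"hand":0},{"dx":-0.002,"dy":0.011,"dz":-0.124,"yaw":0,"hand":0.2},{"dx":-0.002,"dy":0.011,"dz":-0.124,"yaw":0,"hand":0.4},{"dx":-0.002,"dy":0.011,"dz":-0.124,"yaw":0,"hand":0.6}], grip_force=20)

```text
time_s: 2.2
eef_pos: [0.4277, 0.1011, 0.0361]
ee_rot: [[0.571, 0.821, -0.001], [0.821, -0.571, -0.0], [-0.001, -0.0, -1.0]]
wrist_force: [0.8, -0.1, -0.9]
opening: 0.0519
gripper_force: 0.0
```

>>> apply_moves(motion=[{"dx":0,"dy":0,"dz":0,"yaw":0,"hand":0.7},{"dx":0,"dy":0,"dz":0,"yaw":0,"hand":0.8},{"dx":0,"dy":0,"dz":0,"yaw":0,"hand":0.9},{"dx":0,"dy":0,"dz":0,"yaw":0,"hand":1},{"dx":0,"dy":0,"dz":0,"yaw":0,"hand":1},{"dx":0,"dy":0,"dz":0.03,"yaw":0,"hand":1},{"dx":0,"dy":0,"dz":0.07,"yaw":0,"hand":1},{"dx":0,"dy":0,"dz":0.11,"yaw":0,"hand":1}], grip_force=20)

```text
time_s: 2.87
eef_pos: [0.4266, 0.1003, 0.1471]
ee_rot: [[0.572, 0.82, -0.003], [0.82, -0.572, -0.001], [-0.003, -0.002, -1.0]]
wrist_force: [2.1, 0.6, -1.1]
opening: 0.0361
gripper_force: 20.7
```

Run:
```python
from h import *
s=robot.state();print(s['time_s'],s['eef_pos'],s['opening'],s['wrist_force'])
a,c=grab('wrist','w3.png')
p=s['eef_pos'];print(proj(c,p,True),proj(c,p-np.array([0,0,.035]),True),proj(c,p+np.array([0,0,.015]),True))
cv2.imwrite('pics/w3c.png',cv2.resize(cv2.cvtColor(a,cv2.COLOR_RGB2BGR)[170:420,130:430],None,fx=2,fy=2))
```

```text
2.8667 [0.42659331 0.10034025 0.14714054] 0.036073839526001135 [ 2.06034104  0.56192322 -1.12365399]
(np.float64(282.4419391731436), np.float64(298.75552165275155)) (np.float64(282.18593554112505), np.float64(263.2958544289943)) (np.float64(282.5808993043151), np.float64(318.7533501050052))
```

View pics/w3c.png

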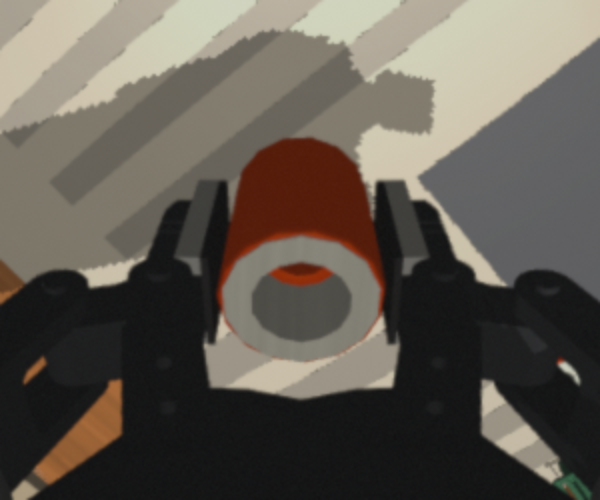

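The spacer is gripped upright, with its ring at (280,319) in the full frame, as predicted. Next I go to just above the pin tip.

>>> apply_moves(motion=[{"dx":0.01,"dy":-0.007,"dz":0.03,"yaw":0,"hand":1},{"dx":0.035,"dy":-0.025,"dz":0.055,"yaw":0,"hand":1},{"dx":0.065,"dy":-0.047,"dz":0.075,"yaw":0,"hand":1},{"dx":0.095,"dy":-0.069,"dz":0.084,"yaw":0,"hand":1},{"dx":0.125,"dy":-0.091,"dz":0.084,"yaw":0,"hand":1},{"dx":0.155,"dy":-0.113,"dz":0.084,"yaw":0,"hand":1},{"dx":0.183,"dy":-0.133,"dz":0.084,"yaw":0,"hand":1},{"dx":0.2,"dy":-0.146,"dz":0.084,"yaw":0,"hand":1}])

```text
time_s: 3.58
eef_pos: [0.6301, -0.0479, 0.2303]
ee_rot: [[0.573, 0.82, 0.002], [0.82, -0.573, -0.002], [-0.0, 0.002, -1.0]]
wrist_force: [0.7, -0.6, -0.8]
opening: 0.0356
gripper_force: 20.7
```

>>> apply_moves(motion=[{"dx":0,"dy":0,"dz":0,"yaw":0,"hand":1},{"dx":0,"dy":0,"dz":0,"yaw":0,"hand":1},{"dx":0,"dy":0,"dz":0,"yaw":0,"hand":1},{"dx":0,"dy":0,"dz":0,"yaw":0,"hand":1},{"dx":0,"dy":0,"dz":0,"yaw":0,"hand":1},{"dx":0,"dy":0,"dz":0,"yaw":0,"hand":1},{"dx":0,"dy":0,"dz":0,"yaw":0,"hand":1},{"dx":0,"dy":0,"dz":0,"yaw":0,"hand":1}])

```text
time_s: 4.25
eef_pos: [0.6277, -0.0446, 0.2305]
ee_rot: [[0.571, 0.821, 0.0], [0.821, -0.571, 0.0], [0.0, -0.0, -1.0]]
wrist_force: [0.4, 0.2, -0.2]
opening: 0.0357
gripper_force: 20.7
```

Run:
```python
from h import *
s=robot.state();print(s['time_s'],s['eef_pos'],np.round(s['ee_rot'],3),s['wrist_force'])
a,c=grab('wrist');b,cs=grab('scene')
p=s['eef_pos']
print('tip',proj(c,(.626,-.0472,.1825),True),proj(cs,(.626,-.0472,.1825)),'spbot',proj(c,p-np.array([0,0,.035]),True),proj(cs,p-np.array([0,0,.035])))
f=lambda im,u,v,w,h:cv2.resize(cv2.cvtColor(im,cv2.COLOR_RGB2BGR)[v:v+h,u:u+w],(400,400),interpolation=cv2.INTER_CUBIC)
cv2.imwrite('pics/pre.png',np.hstack([f(a,180,160,200,200),f(b,240,170,80,80)]))
```

```text
4.25 [ 0.62771967 -0.04457722  0.23047258] [[ 0.571  0.821  0.   ]
 [ 0.821 -0.571  0.   ]
 [ 0.    -0.    -1.   ]] [ 0.42586548  0.21763106 -0.22027201]
tip (np.float64(282.07603893498157), np.float64(258.1693484740565)) (np.float64(282.50541678968335), np.float64(215.7149563540117)) spbot (np.float64(282.0481876344256), np.float64(263.43814521632123)) (np.float64(282.89554371575827), np.float64(213.4826782010665))
```

View pics/pre.png

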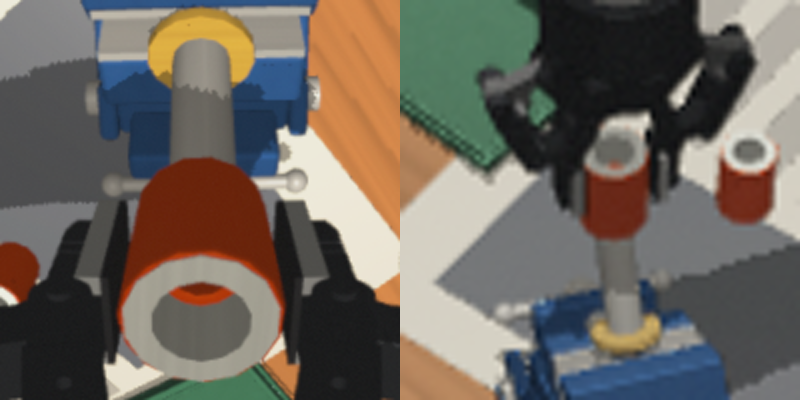

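Seen from the wrist, the pin axis (x≈281), the collar and the spacer are in line. The scene view shows the spacer sitting just above the tip.

>>> apply_moves(motion=[{"dx":-0.0005,"dy":-0.001,"dz":-0.004,"yaw":0,"hand":1},{"dx":-0.001,"dy":-0.0015,"dz":-0.008,"yaw":0,"hand":1},{"dx":-0.001,"dy":-0.0015,"dz":-0.012,"yaw":0,"hand":1},{"dx":-0.001,"dy":-0.0015,"dz":-0.015,"yaw":0,"hand":1},{"dx":-0.0015,"dy":-0.0025,"dz":-0.017,"yaw":0,"hand":1},{"dx":-0.0025,"dy":-0.0035,"dz":-0.018,"yaw":0,"hand":1},{"dx":-0.0035,"dy":-0.005,"dz":-0.019,"yaw":0,"hand":1},{"dx":-0.0045,"dy":-0.0065,"dz":-0.02,"yaw":0,"hand":1}])

```text
time_s: 5.02
eef_pos: [0.6236, -0.051, 0.2102]
ee_rot: [[0.571, 0.821, 0.001], [0.821, -0.571, 0.001], [0.001, -0.0, -1.0]]
wrist_force: [2.2, 3.4, 3.5]
opening: 0.0358
gripper_force: 19.8
```

>>> apply_moves(motion=[{"dx":-0.0007,"dy":-0.001,"dz":-0.0005,"yaw":0,"hand":1},{"dx":-0.0014,"dy":-0.002,"dz":-0.001,"yaw":0,"hand":1},{"dx":-0.002,"dy":-0.003,"dz":-0.0015,"yaw":0,"hand":1},{"dx":-0.0026,"dy":-0.0038,"dz":-0.002,"yaw":0,"hand":1},{"dx":-0.0033,"dy":-0.0048,"dz":-0.0025,"yaw":0,"hand":1},{"dx":-0.004,"dy":-0.0057,"dz":-0.003,"yaw":0,"hand":1},{"dx":-0.0046,"dy":-0.0065,"dz":-0.0035,"yaw":0,"hand":1},{"dx":-0.005,"dy":-0.007,"dz":-0.004,"yaw":0,"hand":1}])

```text
time_s: 5.68
eef_pos: [0.6188, -0.0574, 0.2059]
ee_rot: [[0.571, 0.821, 0.001], [0.821, -0.571, 0.002], [0.002, -0.0, -1.0]]
wrist_force: [4.7, 5.6, 1.3]
opening: 0.0357
gripper_force: 20.1
```

Run:
```python
from h import *
s=robot.state();print(s['time_s'],s['eef_pos'],s['wrist_force'],s['opening'])
a,c=grab('wrist');b,cs=grab('scene')
p=s['eef_pos']
ax=np.array([-.287,-.4095,.866])
print('tcp',proj(c,p,True),proj(cs,p));
for k in(-.035,.015):print(k,proj(c,p+ax*k,True),proj(cs,p+ax*k))
f=lambda im,u,v,w,h:cv2.resize(cv2.cvtColor(im,cv2.COLOR_RGB2BGR)[v:v+h,u:u+w],(400,400),interpolation=cv2.INTER_CUBIC)
cv2.imwrite('pics/ins.png',np.hstack([f(a,180,160,200,200),f(b,240,170,80,80)]))
```

```text
5.6833 [ 0.61884376 -0.05740108  0.20594674] [4.65504903 5.61725616 1.25489861] 0.03570329236180398
tcp (np.float64(282.4736188459691), np.float64(298.7109358895478)) (np.float64(281.417151491835), np.float64(206.3722668329998))
-0.035 (np.float64(282.3275571030607), np.float64(236.90886460581504)) (np.float64(282.9550213750661), np.float64(218.8271139494187))
0.015 (np.float64(282.5287189176568), np.float64(329.7841522891158)) (np.float64(280.74849026147564), np.float64(200.95693651955065))
```

View pics/ins.png

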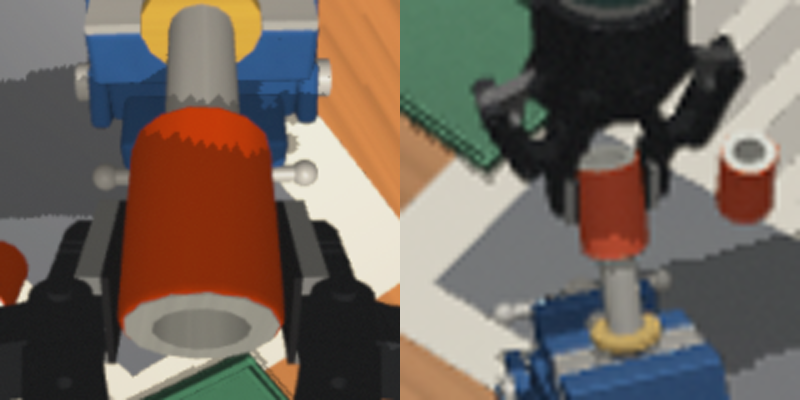

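The spacer is tilting over the pin with its bore engaged; the top ring is now at (281,323). Side force is small, so I go on down along the pin axis.

>>> apply_moves(motion=[{"dx":-0.0003,"dy":-0.0004,"dz":-0.001,"yaw":0,"hand":1},{"dx":0,"dy":0,"dz":-0.002,"yaw":0,"hand":1},{"dx":0.0003,"dy":0.0004,"dz":-0.003,"yaw":0,"hand":1},{"dx":0.0006,"dy":0.0009,"dz":-0.004,"yaw":0,"hand":1},{"dx":0.001,"dy":0.0014,"dz":-0.005,"yaw":0,"hand":1},{"dx":0.0013,"dy":0.0019,"dz":-0.006,"yaw":0,"hand":1},{"dx":0.0016,"dy":0.0023,"dz":-0.0065,"yaw":0,"hand":1},{"dx":0.0017,"dy":0.0024,"dz":-0.007,"yaw":0,"hand":1}])

```text
time_s: 6.45
eef_pos: [0.62, -0.0564, 0.1992]
ee_rot: [[0.571, 0.821, -0.0], [0.821, -0.571, -0.0], [-0.0, 0.0, -1.0]]
wrist_force: [1.2, 2.2, 3.7]
opening: 0.0356
gripper_force: 20.4
```

>>> apply_moves(motion=[{"dx":0.0003,"dy":0.0004,"dz":-0.0008,"yaw":0,"hand":1},{"dx":0.0006,"dy":0.0008,"dz":-0.0016,"yaw":0,"hand":1},{"dx":0.0009,"dy":0.0012,"dz":-0.0024,"yaw":0,"hand":1},{"dx":0.0012,"dy":0.0016,"dz":-0.0032,"yaw":0,"hand":1},{"dx":0.0012,"dy":0.0016,"dz":-0.0032,"yaw":0,"hand":1},{"dx":0.0012,"dy":0.0016,"dz":-0.0032,"yaw":0,"hand":1},{"dx":0.0012,"dy":0.0016,"dz":-0.0032,"yaw":0,"hand":1},{"dx":0.0012,"dy":0.0016,"dz":-0.0032,"yaw":0,"hand":1}])

```text
time_s: 7.12
eef_pos: [0.6212, -0.0546, 0.1958]
ee_rot: [[0.571, 0.821, -0.0], [0.821, -0.571, -0.0], [-0.0, -0.0, -1.0]]
wrist_force: [2.4, 1.7, 0.4]
opening: 0.0356
gripper_force: 20.0
```

>>> apply_moves(motion=[{"dx":0.0001,"dy":0.0002,"dz":-0.0004,"yaw":0,"hand":1},{"dx":0.0002,"dy":0.0003,"dz":-0.0008,"yaw":0,"hand":1},{"dx":0.0004,"dy":0.0005,"dz":-0.0012,"yaw":0,"hand":1},{"dx":0.0005,"dy":0.0007,"dz":-0.0016,"yaw":0,"hand":1},{"dx":0.0006,"dy":0.0009,"dz":-0.002,"yaw":0,"hand":1},{"dx":0.0006,"dy":0.0009,"dz":-0.002,"yaw":0,"hand":1},{"dx":0.0006,"dy":0.0009,"dz":-0.002,"yaw":0,"hand":1},{"dx":0.0006,"dy":0.0009,"dz":-0.002,"yaw":0,"hand":1}])

```text
time_s: 7.78
eef_pos: [0.6213, -0.0544, 0.1953]
ee_rot: [[0.572, 0.82, -0.0], [0.82, -0.572, -0.0], [-0.0, -0.0, -1.0]]
wrist_force: [-1.2, 0.8, 9.3]
opening: 0.0358
gripper_force: 21.0
```

>>> apply_moves(motion=[{"dx":0.0001,"dy":0.0002,"dz":-0.0003,"yaw":0,"hand":1},{"dx":0.0002,"dy":0.0003,"dz":-0.0006,"yaw":0,"hand":1},{"dx":0.0003,"dy":0.0004,"dz":-0.0009,"yaw":0,"hand":1},{"dx":0.0004,"dy":0.0006,"dz":-0.0012,"yaw":0,"hand":1},{"dx":0.0005,"dy":0.0007,"dz":-0.0015,"yaw":0,"hand":1},{"dx":0.0005,"dy":0.0007,"dz":-0.0015,"yaw":0,"hand":1},{"dx":0.0005,"dy":0.0007,"dz":-0.0015,"yaw":0,"hand":1},{"dx":0.0005,"dy":0.0007,"dz":-0.0015,"yaw":0,"hand":1}])

```text
time_s: 8.45
eef_pos: [0.6214, -0.0545, 0.1948]
ee_rot: [[0.572, 0.82, -0.001], [0.82, -0.572, -0.0], [-0.001, -0.0, -1.0]]
wrist_force: [-4.9, 1.5, 16.5]
opening: 0.0356
gripper_force: 21.9
```

```bash
cat >> h.py <<'E'
def tilt():
    """tilt of the held spacer from its top ring seen by the wrist camera (bore interior fills the hull)"""
    s=robot.state();a,c=grab('wrist')
    hsv=cv2.cvtColor(a,cv2.COLOR_RGB2HSV)
    O=cv2.inRange(hsv,(0,150,60),(14,255,255));O[:, :225]=0;O[:,340:]=0;O[:180]=0;O[400:]=0
    # ring = grey, below orange body, between the pads
    best=None
    Gm=cv2.inRange(hsv,(0,0,110),(180,70,255));Gm[:,:238]=0;Gm[:,323:]=0;Gm[:295]=0;Gm[350:]=0
    k,l,st,ce=cv2.connectedComponentsWithStats(Gm)
    i=1+int(np.argmax(st[1:,4]));pts=cv2.findContours((l==i).astype('uint8'),cv2.RETR_EXTERNAL,cv2.CHAIN_APPROX_NONE)[0][0]
    h=cv2.convexHull(pts)
    ys,xs=np.where(O>0)
    print('t',s['time_s'],'eef',np.round(s['eef_pos'],4),'F',np.round(s['wrist_force'],1),'M',np.round(s['ft_torque'],2),'comp',st[i],'ell',cv2.fitEllipse(pts),'orange rows',ys.min(),ys.max())
    return a,c,l==i
E
python3 - <<'E'
from h import *
d=np.load('wrist.npz');im0=d['im']
import h
# test on stored picture (previous pose) and the present one
class R: pass
a,c,m=tilt()
big=cv2.resize(cv2.cvtColor(a,cv2.COLOR_RGB2BGR)[160:360,180:380],(400,400),interpolation=cv2.INTER_CUBIC)
mm=cv2.resize((m*255).astype('uint8')[160:360,180:380],(400,400))
cv2.imwrite('pics/t1.png',np.hstack([big,cv2.cvtColor(mm,cv2.COLOR_GRAY2BGR)]))
E
```

```text
t 8.45 eef [ 0.6214 -0.0545  0.1948] F [-4.9  1.5 16.5] M [0.3  0.94 0.14] comp [ 238  310   85   40 2841] ell ((278.99505615234375, 330.9706115722656), (40.96003723144531, 93.40773010253906), 88.25294494628906) orange rows 211 363
```

View pics/t1.png

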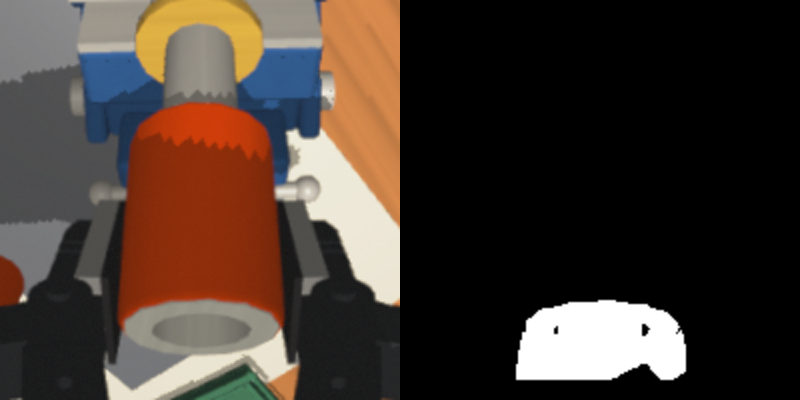

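The ring's aspect (about 164×56 px in the crop) gives a tilt near 31°. It stopped with 21 mm on the pin and did not advance as force rose to 16 N, so this is the binding spacer and goes in the red tray. I draw it off and use the pin tip to turn it upright again.

>>> apply_moves(motion=[{"dx":-0.0005,"dy":-0.0007,"dz":0.002,"yaw":0,"hand":1},{"dx":-0.001,"dy":-0.0014,"dz":0.004,"yaw":0,"hand":1},{"dx":-0.0015,"dy":-0.002,"dz":0.006,"yaw":0,"hand":1},{"dx":-0.0021,"dy":-0.0027,"dz":0.008,"yaw":0,"hand":1},{"dx":-0.0027,"dy":-0.0034,"dz":0.01,"yaw":0,"hand":1},{"dx":-0.0033,"dy":-0.0042,"dz":0.012,"yaw":0,"hand":1},{"dx":-0.0038,"dy":-0.005,"dz":0.0135,"yaw":0,"hand":1},{"dx":-0.0042,"dy":-0.0054,"dz":0.0146,"yaw":0,"hand":1}])

```text
time_s: 9.17
eef_pos: [0.618, -0.0587, 0.2074]
ee_rot: [[0.571, 0.821, -0.0], [0.821, -0.571, -0.0], [-0.0, 0.0, -1.0]]
wrist_force: [-0.6, 0.6, -0.7]
opening: 0.0355
gripper_force: 20.1
```

>>> apply_moves(motion=[{"dx":0.0013,"dy":0.0018,"dz":0.001,"yaw":0,"hand":1},{"dx":0.0028,"dy":0.004,"dz":0.002,"yaw":0,"hand":1},{"dx":0.0044,"dy":0.0062,"dz":0.003,"yaw":0,"hand":1},{"dx":0.006,"dy":0.0085,"dz":0.004,"yaw":0,"hand":1},{"dx":0.0075,"dy":0.0108,"dz":0.005,"yaw":0,"hand":1},{"dx":0.009,"dy":0.013,"dz":0.006,"yaw":0,"hand":1},{"dx":0.0106,"dy":0.0152,"dz":0.0066,"yaw":0,"hand":1},{"dx":0.0106,"dy":0.0152,"dz":0.0066,"yaw":0,"hand":1}])

```text
time_s: 9.83
eef_pos: [0.6281, -0.044, 0.2132]
ee_rot: [[0.571, 0.821, -0.002], [0.821, -0.571, -0.002], [-0.003, -0.001, -1.0]]
wrist_force: [-2.3, -4.2, -4.3]
opening: 0.0356
gripper_force: 20.7
```

Run:
```python
from h import *
a,c,m=tilt()
# ring rows by saturation along centre column 281: print hue/sat/val profile
hsv=cv2.cvtColor(a,cv2.COLOR_RGB2HSV)
print([(v,int(hsv[v,281,1]),int(hsv[v,281,2])) for v in range(285,352,2)])
p=np.array(robot.state()['eef_pos'])
u=np.array([-.574,-.819,0])
for th in(0,10,20,30):
    ax=np.sin(np.radians(th))*u+np.array([0,0,np.cos(np.radians(th))]);pe=np.cos(np.radians(th))*u-np.array([0,0,np.sin(np.radians(th))])
    q=p+.014*ax;print(th,[round(proj(c,q+pe*r,True)[1],1) for r in(.018,.0115,-.0115,-.018)])
```

```text
t 9.8333 eef [ 0.6281 -0.044   0.2132] F [-2.3 -4.2 -4.3] M [-1.02  0.38 -0.02] comp [ 238  295   85   55 2570] ell ((279.3494873046875, 324.32769775390625), (57.22201919555664, 86.3467025756836), 84.65969848632812) orange rows 180 363
[(285, 233, 116), (287, 233, 115), (289, 229, 117), (291, 235, 129), (293, 222, 169), (295, 38, 149), (297, 27, 162), (299, 27, 162), (301, 25, 162), (303, 27, 163), (305, 42, 163), (307, 58, 119), (309, 26, 108), (311, 24, 107), (313, 24, 107), (315, 24, 107), (317, 26, 108), (319, 26, 108), (321, 26, 107), (323, 26, 108), (325, 24, 107), (327, 24, 108), (329, 26, 109), (331, 26, 108), (333, 23, 109), (335, 24, 108), (337, 24, 108), (339, 25, 145), (341, 25, 163), (343, 25, 163), (345, 27, 163), (347, 29, 158), (349, 36, 91), (351, 98, 57)]
0 [np.float64(349.5), np.float64(338.5), np.float64(293.9), np.float64(279.6)]
10 [np.float64(348.1), np.float64(339.1), np.float64(301.9), np.float64(289.6)]
20 [np.float64(345.4), np.float64(338.6), np.float64(309.8), np.float64(300.0)]
30 [np.float64(341.4), np.float64(336.8), np.float64(317.1), np.float64(310.4)]
```

```bash
cat >> h.py <<'E'
from scipy.optimize import least_squares
U=np.array([-.574,-.819,0]);Z=np.array([0,0,1.])
def fit(c,p,obs):
    def f(x):
        h,th,b=x[0]*.01,x[1],x[2]*.01
        ax=np.sin(th)*U+np.cos(th)*Z;pe=np.cos(th)*U-np.sin(th)*Z
        q=p+h*ax+b*pe
        return [proj(c,q+pe*r,True)[1]-o for r,o in zip((.018,.0115,-.0115,-.018),obs)]
    r=least_squares(f,[1.4,.2,0]);return r.x*[10,57.3,10],r.fun.round(1)
E
python3 - <<'E'
from h import *
d=np.load('wrist.npz');p=np.array(robot.state()['eef_pos'])
print(fit(d,p,(348.5,338.5,305.8,294)))
hsv=cv2.cvtColor(d['im'],cv2.COLOR_RGB2HSV)
for col in(275,281,287): print([(v,)+tuple(int(x) for x in hsv[v,col]) for v in range(196,262,3)])
E
```

```text
(array([-13.75085695,   0.71254489,  24.67488332]), array([-0.5,  0.8, -0.7,  0.4]))
[(196, 18, 27, 144), (199, 18, 26, 145), (202, 21, 25, 145), (205, 20, 27, 144), (208, 18, 24, 106), (211, 19, 26, 106), (214, 21, 24, 105), (217, 22, 26, 106), (220, 21, 24, 106), (223, 21, 24, 106), (226, 21, 24, 106), (229, 11, 50, 108), (232, 8, 233, 115), (235, 8, 228, 115), (238, 8, 229, 116), (241, 8, 226, 115), (244, 8, 231, 115), (247, 8, 233, 115), (250, 8, 231, 115), (253, 8, 231, 116), (256, 8, 233, 116), (259, 8, 233, 116)]
[(196, 18, 25, 152), (199, 19, 27, 152), (202, 20, 25, 151), (205, 19, 23, 152), (208, 20, 26, 149), (211, 16, 26, 108), (214, 18, 24, 106), (217, 21, 24, 106), (220, 22, 26, 107), (223, 19, 26, 107), (226, 22, 26, 107), (229, 12, 47, 108), (232, 8, 233, 115), (235, 8, 231, 115), (238, 8, 229, 116), (241, 8, 233, 115), (244, 8, 233, 115), (247, 8, 220, 116), (250, 8, 231, 115), (253, 8, 231, 116), (256, 8, 231, 116), (259, 8, 231, 116)]
[(196, 20, 26, 145), (199, 20, 26, 145), (202, 20, 26, 145), (205, 20, 26, 145), (208, 21, 25, 132), (211, 21, 25, 102), (214, 21, 25, 103), (217, 22, 27, 103), (220, 18, 25, 104), (223, 18, 25, 103), (226, 21, 25, 103), (229, 12, 42, 104), (232, 8, 231, 115), (235, 8, 233, 115), (238, 8, 233, 115), (241, 8, 231, 115), (244, 8, 233, 115), (247, 8, 228, 115), (250, 8, 233, 115), (253, 8, 231, 115), (256, 8, 231, 115), (259, 8, 231, 115)]
```

```bash
cat >> h.py <<'E'
def fit5(c,p,obs,b=0.):
    """obs: rows of the ring at r=+18,+11.5,-11.5,-18 and of the lower rim at r=-18, column 281; gives h mm, tilt deg, radial offset mm"""
    def f(x):
        h,th,b=x[0]*.01,x[1],x[2]*.01
        ax=np.sin(th)*U+np.cos(th)*Z;pe=np.cos(th)*U-np.sin(th)*Z
        q=p+h*ax+b*pe
        P=[q+pe*r for r in(.018,.0115,-.0115,-.018)]+[q-.05*ax-.018*pe]
        return [proj(c,X,True)[1]-o for X,o in zip(P,obs)]+[(x[2])*3]
    r=least_squares(f,[1.4,.2,0]);return (r.x*[10,57.3,10]).round(1),r.fun.round(1)
def rows():
    s=robot.state();p=np.array(s['eef_pos']);a,c=grab('wrist')
    return rows_of(a,c,p,s)
def rows_of(a,c,p,s=None):
    hsv=cv2.cvtColor(a,cv2.COLOR_RGB2HSV)[:,281].astype(int)
    o=(hsv[:,1]>150)&((hsv[:,0]<15)|(hsv[:,0]>172))
    i=290
    while not o[i] and i<330:i+=1
    lo=i
    while o[lo]:lo-=1
    hi=i
    while o[hi]:hi+=1
    print('orange rows',lo+1,hi,'val',list(hsv[hi:hi+62:2,2]))
    if s: print('t',s['time_s'],'eef',p.round(4),'F',np.round(s['wrist_force'],1))
E
python3 - <<'E'
from h import *
d=np.load('wrist.npz');p=np.array(robot.state()['eef_pos'])
print(fit5(d,p,(348.5,338.5,305.8,294,230)))
E
```

```text
(array([ 8.7, 10.3,  7. ]), array([-0.3,  1.3, -0.6, -0.1, -0.5,  2.1]))
```

The fit gives about 10° tilt with the spacer slid a few mm in the pads, which a set-down on the tray floor will correct. Now I lift and carry it to the red tray.

>>> apply_moves(motion=[{"dx":0,"dy":0,"dz":0.015,"yaw":0,"hand":1},{"dx":0,"dy":0,"dz":0.035,"yaw":0,"hand":1},{"dx":-0.006,"dy":0.02,"dz":0.045,"yaw":0,"hand":1},{"dx":-0.015,"dy":0.048,"dz":0.045,"yaw":0,"hand":1},{"dx":-0.025,"dy":0.08,"dz":0.045,"yaw":0,"hand":1},{"dx":-0.035,"dy":0.112,"dz":0.045,"yaw":0,"hand":1},{"dx":-0.045,"dy":0.144,"dz":0.045,"yaw":0,"hand":1},{"dx":-0.055,"dy":0.176,"dz":0.045,"yaw":0,"hand":1}])

```text
time_s: 10.55
eef_pos: [0.5736, 0.1362, 0.2593]
ee_rot: [[0.57, 0.821, 0.001], [0.821, -0.57, 0.003], [0.003, -0.001, -1.0]]
wrist_force: [0.4, 1.7, -0.7]
opening: 0.0357
gripper_force: 21.3
```

>>> apply_moves(motion=[{"dx":-0.01,"dy":0.032,"dz":0,"yaw":0,"hand":1},{"dx":-0.02,"dy":0.064,"dz":-0.015,"yaw":0,"hand":1},{"dx":-0.03,"dy":0.096,"dz":-0.04,"yaw":0,"hand":1},{"dx":-0.04,"dy":0.128,"dz":-0.065,"yaw":0,"hand":1},{"dx":-0.05,"dy":0.16,"dz":-0.09,"yaw":0,"hand":1},{"dx":-0.058,"dy":0.184,"dz":-0.12,"yaw":0,"hand":1},{"dx":-0.058,"dy":0.184,"dz":-0.15,"yaw":0,"hand":1},{"dx":-0.058,"dy":0.184,"dz":-0.17,"yaw":0,"hand":1}])

```text
time_s: 11.22
eef_pos: [0.5131, 0.3215, 0.086]
ee_rot: [[0.566, 0.824, -0.003], [0.824, -0.566, 0.002], [0.0, -0.004, -1.0]]
wrist_force: [0.3, -1.5, -1.1]
opening: 0.0354
gripper_force: 21.3
```

Run:
```python
from h import *
rows()
d=np.load('wrist.npz');p=np.array(robot.state()['eef_pos'])
hsv=cv2.cvtColor(d['im'],cv2.COLOR_RGB2HSV)
M=(cv2.inRange(hsv,(0,150,60),(6,255,255))|cv2.inRange(hsv,(174,150,60),(180,255,255)))
ys,xs=np.where(M>0);print(len(xs),xs.min(),xs.max(),ys.min(),ys.max())
for q in((.51,.311),): print(proj(d,(q[0],q[1],.004),True))
cv2.imwrite('pics/redtray.png',cv2.cvtColor(d['im'],cv2.COLOR_RGB2BGR))
```

```text
orange rows 104 294 val [np.int64(138), np.int64(159), np.int64(160), np.int64(160), np.int64(161), np.int64(163), np.int64(166), np.int64(109), np.int64(105), np.int64(106), np.int64(105), np.int64(106), np.int64(106), np.int64(106), np.int64(106), np.int64(107), np.int64(107), np.int64(106), np.int64(106), np.int64(107), np.int64(106), np.int64(106), np.int64(110), np.int64(160), np.int64(162), np.int64(161), np.int64(159), np.int64(97), np.int64(81), np.int64(83), np.int64(88)]
t 11.2167 eef [0.5131 0.3215 0.086 ] F [ 0.3 -1.5 -1.1]
31150 133 511 54 368
(np.float64(287.1538872287042), np.float64(246.03391014445867))
```

>>> apply_moves(motion=[{"dx":0,"dy":0,"dz":-0.012,"yaw":0,"hand":1},{"dx":0,"dy":0,"dz":-0.024,"yaw":0,"hand":1},{"dx":0,"dy":0,"dz":-0.033,"yaw":0,"hand":1},{"dx":0,"dy":0,"dz":-0.037,"yaw":0,"hand":1},{"dx":0,"dy":0,"dz":-0.039,"yaw":0,"hand":1},{"dx":0,"dy":0,"dz":-0.041,"yaw":0,"hand":1},{"dx":0,"dy":0,"dz":-0.043,"yaw":0,"hand":1},{"dx":0,"dy":0,"dz":-0.043,"yaw":0,"hand":1}])

```text
time_s: 11.93
eef_pos: [0.5159, 0.3169, 0.046]
ee_rot: [[0.571, 0.821, 0.0], [0.821, -0.571, 0.0], [0.001, 0.0, -1.0]]
wrist_force: [-0.5, -0.4, -0.9]
opening: 0.0357
gripper_force: 21.3
```

Run:
```python
from h import *
rows()
```

```text
orange rows 90 294 val [np.int64(140), np.int64(160), np.int64(162), np.int64(162), np.int64(162), np.int64(164), np.int64(165), np.int64(109), np.int64(107), np.int64(107), np.int64(106), np.int64(107), np.int64(107), np.int64(107), np.int64(107), np.int64(107), np.int64(107), np.int64(107), np.int64(107), np.int64(107), np.int64(107), np.int64(107), np.int64(111), np.int64(161), np.int64(163), np.int64(162), np.int64(160), np.int64(133), np.int64(127), np.int64(126), np.int64(130)]
t 11.9333 eef [0.5159 0.3169 0.046 ] F [-0.5 -0.4 -0.9]
```

>>> apply_moves(motion=[{"dx":0,"dy":0,"dz":-0.002,"yaw":0,"hand":1},{"dx":0,"dy":0,"dz":-0.004,"yaw":0,"hand":1},{"dx":0,"dy":0,"dz":-0.005,"yaw":0,"hand":1},{"dx":0,"dy":0,"dz":-0.006,"yaw":0,"hand":1},{"dx":0,"dy":0,"dz":-0.007,"yaw":0,"hand":1},{"dx":0,"dy":0,"dz":-0.008,"yaw":0,"hand":1},{"dx":0,"dy":0,"dz":-0.008,"yaw":0,"hand":1},{"dx":0,"dy":0,"dz":-0.008,"yaw":0,"hand":1}])

```text
time_s: 12.65
eef_pos: [0.5185, 0.3197, 0.0413]
ee_rot: [[0.571, 0.821, 0.006], [0.821, -0.571, 0.006], [0.008, 0.001, -1.0]]
wrist_force: [-0.7, 4.1, 16.7]
opening: 0.0357
gripper_force: 24.5
```

Run:
```python
from h import *
rows()
```

```text
orange rows 97 291 val [np.int64(148), np.int64(160), np.int64(162), np.int64(162), np.int64(163), np.int64(164), np.int64(156), np.int64(115), np.int64(171), np.int64(176), np.int64(157), np.int64(103), np.int64(101), np.int64(101), np.int64(101), np.int64(101), np.int64(101), np.int64(101), np.int64(102), np.int64(101), np.int64(101), np.int64(102), np.int64(101), np.int64(102), np.int64(102), np.int64(126), np.int64(164), np.int64(164), np.int64(163), np.int64(163), np.int64(140)]
t 12.65 eef [0.5185 0.3197 0.0413] F [-0.7  4.1 16.7]
```

>>> apply_moves(motion=[{"dx":0,"dy":0,"dz":0.002,"yaw":0,"hand":1},{"dx":0,"dy":0,"dz":0.004,"yaw":0,"hand":1},{"dx":0,"dy":0,"dz":0.004,"yaw":0,"hand":1},{"dx":0,"dy":0,"dz":0.004,"yaw":0,"hand":0.5},{"dx":0,"dy":0,"dz":0.004,"yaw":0,"hand":0.4},{"dx":0,"dy":0,"dz":0.004,"yaw":0,"hand":0.3},{"dx":0,"dy":0,"dz":0.004,"yaw":0,"hand":0.2},{"dx":0,"dy":0,"dz":0.004,"yaw":0,"hand":0.1}])

```text
time_s: 13.37
eef_pos: [0.5157, 0.3167, 0.0416]
ee_rot: [[0.571, 0.821, -0.0], [0.821, -0.571, -0.0], [-0.0, -0.0, -1.0]]
wrist_force: [0.3, 0.2, -0.6]
opening: 0.0765
gripper_force: 0.0
```

>>> apply_moves(motion=[{"dx":0,"dy":0,"dz":0.004,"yaw":0,"hand":0},{"dx":0,"dy":0,"dz":0.03,"yaw":0,"hand":0},{"dx":0,"dy":0,"dz":0.06,"yaw":0,"hand":0},{"dx":0,"dy":0,"dz":0.09,"yaw":0,"hand":0},{"dx":0,"dy":0,"dz":0.12,"yaw":0,"hand":0},{"dx":0,"dy":0,"dz":0.14,"yaw":0,"hand":0},{"dx":0,"dy":0,"dz":0.14,"yaw":0,"hand":0},{"dx":0,"dy":0,"dz":0.14,"yaw":0,"hand":0}])

```text
time_s: 14.03
eef_pos: [0.5163, 0.3172, 0.1832]
ee_rot: [[0.571, 0.821, 0.002], [0.821, -0.571, 0.002], [0.003, 0.001, -1.0]]
wrist_force: [0.1, 0.4, -0.4]
opening: 0.0858
gripper_force: 0.0
```

Run:
```python
from h import *
s=robot.state();print(s['time_s'],s['eef_pos'],s['opening'])
a,c=grab('wrist');b,cs=grab('scene')
print('tray ctr',proj(cs,(.512,.311,.02)),proj(c,(.512,.311,.02),True))
f=lambda im,u,v,w,h:cv2.resize(cv2.cvtColor(im,cv2.COLOR_RGB2BGR)[v:v+h,u:u+w],(400,400),interpolation=cv2.INTER_CUBIC)
cv2.imwrite('pics/placed.png',np.hstack([f(a,130,80,300,300),f(b,340,230,140,140)]))
```

```text
14.0333 [0.51626271 0.31717277 0.18315399] 0.08576393962940851
tray ctr (np.float64(411.3265602916898), np.float64(297.6893030458403)) (np.float64(281.22428557721696), np.float64(207.73771201820745))
```

View pics/placed.png

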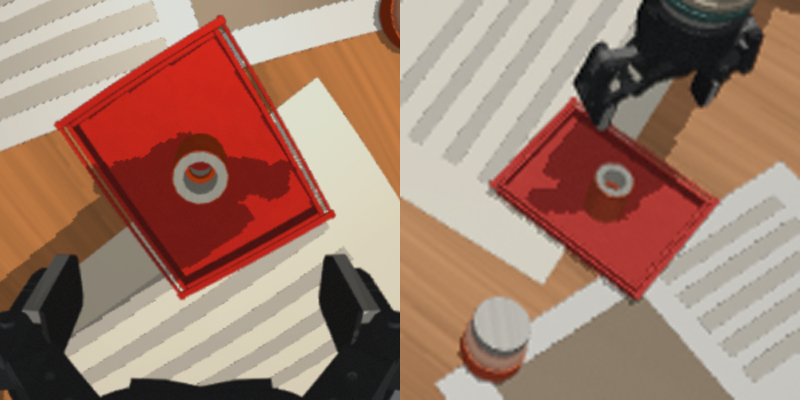

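The spacer stands upright in the red tray, near its centre. Next is the second spacer.

>>> apply_moves(motion=[{"dx":-0.005,"dy":-0.025,"dz":0,"yaw":0,"hand":0},{"dx":-0.01,"dy":-0.058,"dz":0,"yaw":0,"hand":0},{"dx":-0.016,"dy":-0.091,"dz":0,"yaw":0,"hand":0},{"dx":-0.022,"dy":-0.124,"dz":0,"yaw":0,"hand":0},{"dx":-0.028,"dy":-0.157,"dz":0,"yaw":0,"hand":0},{"dx":-0.034,"dy":-0.19,"dz":0,"yaw":0,"hand":0},{"dx":-0.04,"dy":-0.223,"dz":0,"yaw":0,"hand":0},{"dx":-0.046,"dy":-0.256,"dz":0,"yaw":0,"hand":0}])

```text
time_s: 14.8
eef_pos: [0.4683, 0.0594, 0.1807]
ee_rot: [[0.571, 0.821, -0.002], [0.821, -0.571, -0.001], [-0.002, -0.002, -1.0]]
wrist_force: [1.1, 0.5, 0.7]
opening: 0.0858
gripper_force: 0.0
```

>>> apply_moves(motion=[{"dx":-0.006,"dy":-0.033,"dz":0,"yaw":0,"hand":0},{"dx":-0.012,"dy":-0.066,"dz":0,"yaw":0,"hand":0},{"dx":-0.018,"dy":-0.099,"dz":-0.01,"yaw":0,"hand":0},{"dx":-0.024,"dy":-0.126,"dz":-0.02,"yaw":0,"hand":0},{"dx":-0.027,"dy":-0.142,"dz":-0.02,"yaw":0,"hand":0},{"dx":-0.027,"dy":-0.142,"dz":-0.02,"yaw":0,"hand":0},{"dx":-0.027,"dy":-0.142,"dz":-0.02,"yaw":0,"hand":0},{"dx":-0.027,"dy":-0.142,"dz":-0.02,"yaw":0,"hand":0}])

```text
time_s: 15.47
eef_pos: [0.4425, -0.0801, 0.1612]
ee_rot: [[0.571, 0.821, -0.001], [0.821, -0.571, 0.001], [-0.0, -0.002, -1.0]]
wrist_force: [-0.1, 0.9, -0.0]
opening: 0.0854
gripper_force: 0.0
```

```bash
cat >> h.py <<'E'
def ring(a,c,p0):
    """centre of the standing spacer's top face (z .05) from the orange outline of the tube near p0"""
    u,v=map(int,proj(c,p0,True));hsv=cv2.cvtColor(a,cv2.COLOR_RGB2HSV)
    x0,y0=u-45,v-45;h=hsv[y0:v+45,x0:u+45]
    O=((h[...,0]<15)|(h[...,0]>172))&(h[...,1]>150)
    k,l,st,ce=cv2.connectedComponentsWithStats(O.astype('uint8'));i=1+int(np.argmax(st[1:,4]))
    hull=cv2.fillConvexPoly(np.zeros_like(l,dtype='uint8'),cv2.convexHull(np.argwhere(l==i)[:,::-1].astype(np.int32)),1)
    print('orange',st[i]+[x0,y0,0,0,0])
    # grey pixels enclosed = ring
    Gm=((h[...,1]<70)&(h[...,2]>135)).astype('uint8')
    k,l2,s2,c2=cv2.connectedComponentsWithStats(Gm)
    for j in range(1,k):
        if s2[j,4]>100: print('grey',s2[j]+[x0,y0,0,0,0],(c2[j]+[x0,y0]).round(1))
E
python3 - <<'E'
from h import *
s=robot.state();print(s['time_s'],s['eef_pos'])
a,c=grab('wrist');ring(a,c,(.443,-.088,.05))
E
```

```text
15.4667 [ 0.44254648 -0.080142    0.16121533]
orange [270 192  44  37 624]
grey [ 243  180   39   60 1337] [258.3 203.7]
grey [ 253  209   80   61 2336] [298.5 247.1]
```

Run:
```python
from h import *
d=np.load('wrist.npz')
q=plane(d,292,192,0,True);print(q+.018*U)
hsv=cv2.cvtColor(d['im'],cv2.COLOR_RGB2HSV)
print([(v,)+tuple(int(x) for x in hsv[v,292]) for v in range(186,262,3)])
```

```text
[ 4.44150430e-01 -9.40679742e-02 -5.55111512e-17]
[(186, 0, 0, 125), (189, 150, 3, 98), (192, 7, 200, 92), (195, 7, 225, 94), (198, 7, 222, 94), (201, 8, 228, 93), (204, 8, 228, 93), (207, 7, 181, 121), (210, 24, 25, 150), (213, 22, 25, 152), (216, 22, 34, 144), (219, 21, 37, 137), (222, 26, 24, 86), (225, 23, 24, 86), (228, 23, 27, 86), (231, 23, 24, 86), (234, 23, 24, 86), (237, 26, 24, 86), (240, 26, 20, 88), (243, 26, 25, 145), (246, 24, 26, 147), (249, 12, 73, 144), (252, 22, 40, 140), (255, 20, 38, 140), (258, 20, 36, 140), (261, 21, 38, 140)]
```

Run:
```python
from h import *
d=np.load('wrist.npz')
print(plane(d,292,208,.05,True)+.018*U,plane(d,292,249.5,.05,True)-.018*U)
```

```text
[ 0.44299817 -0.09283377  0.05      ] [ 0.44446211 -0.09167575  0.05      ]
```

>>> apply_moves(motion=[{"dx":0.001,"dy":-0.0115,"dz":-0.025,"yaw":0,"hand":0},{"dx":0.001,"dy":-0.0115,"dz":-0.055,"yaw":0,"hand":0},{"dx":0.001,"dy":-0.0115,"dz":-0.085,"yaw":0,"hand":0},{"dx":0.001,"dy":-0.0115,"dz":-0.11,"yaw":0,"hand":0},{"dx":0.001,"dy":-0.0115,"dz":-0.1265,"yaw":0,"hand":0},{"dx":0.001,"dy":-0.0115,"dz":-0.1265,"yaw":0,"hand":0.2},{"dx":0.001,"dy":-0.0115,"dz":-0.1265,"yaw":0,"hand":0.4},{"dx":0.001,"dy":-0.0115,"dz":-0.1265,"yaw":0,"hand":0.6}], grip_force=20)

```text
time_s: 16.18
eef_pos: [0.4443, -0.0922, 0.036]
ee_rot: [[0.57, 0.822, 0.001], [0.822, -0.57, -0.0], [0.0, 0.001, -1.0]]
wrist_force: [0.0, 0.7, 0.5]
opening: 0.0518
gripper_force: 0.0
```

>>> apply_moves(motion=[{"dx":0,"dy":0,"dz":0,"yaw":0,"hand":0.7},{"dx":0,"dy":0,"dz":0,"yaw":0,"hand":0.8},{"dx":0,"dy":0,"dz":0,"yaw":0,"hand":0.9},{"dx":0,"dy":0,"dz":0,"yaw":0,"hand":1},{"dx":0,"dy":0,"dz":0,"yaw":0,"hand":1},{"dx":0,"dy":0,"dz":0.03,"yaw":0,"hand":1},{"dx":0,"dy":0,"dz":0.07,"yaw":0,"hand":1},{"dx":0,"dy":0,"dz":0.11,"yaw":0,"hand":1}], grip_force=20)

```text
time_s: 16.85
eef_pos: [0.4426, -0.0925, 0.1465]
ee_rot: [[0.572, 0.82, -0.003], [0.82, -0.572, 0.0], [-0.001, -0.002, -1.0]]
wrist_force: [0.9, 0.7, -0.4]
opening: 0.0358
gripper_force: 20.8
```

Run:
```python
from h import *
rows();d=np.load('wrist.npz');p=np.array(robot.state()['eef_pos'])
print([round(proj(d,p+.014*Z+r*U,True)[1],1) for r in(-.018,-.0115,.0115,.018)])
```

```text
orange rows 331 330 val [np.int64(94), np.int64(96), np.int64(96), np.int64(140), np.int64(154), np.int64(157), np.int64(156), np.int64(158), np.int64(175), np.int64(217), np.int64(229), np.int64(229), np.int64(229), np.int64(229), np.int64(229), np.int64(229), np.int64(229), np.int64(228), np.int64(229), np.int64(218), np.int64(54), np.int64(26), np.int64(27), np.int64(27), np.int64(26), np.int64(28), np.int64(26), np.int64(26), np.int64(27), np.int64(26), np.int64(28)]
t 16.85 eef [ 0.4426 -0.0925  0.1465] F [ 0.9  0.7 -0.4]
[np.float64(286.1), np.float64(300.8), np.float64(346.5), np.float64(357.6)]
```

The spacer sits about 5 mm towards −u in the pads. I set it down and regrip it centred.

>>> apply_moves(motion=[{"dx":0,"dy":0,"dz":-0.04,"yaw":0,"hand":1},{"dx":0,"dy":0,"dz":-0.08,"yaw":0,"hand":1},{"dx":0,"dy":0,"dz":-0.1,"yaw":0,"hand":1},{"dx":0,"dy":0,"dz":-0.109,"yaw":0,"hand":1},{"dx":0,"dy":0,"dz":-0.11,"yaw":0,"hand":1},{"dx":0,"dy":0,"dz":-0.11,"yaw":0,"hand":0.4},{"dx":0,"dy":0,"dz":-0.11,"yaw":0,"hand":0.2},{"dx":0,"dy":0,"dz":-0.11,"yaw":0,"hand":0.2}])

```text
time_s: 17.57
eef_pos: [0.4442, -0.0928, 0.0358]
ee_rot: [[0.571, 0.821, 0.001], [0.821, -0.571, -0.0], [0.0, 0.001, -1.0]]
wrist_force: [0.4, -0.6, -0.1]
opening: 0.068
gripper_force: 0.0
```

>>> apply_moves(motion=[{"dx":0.0015,"dy":0.002,"dz":0,"yaw":0,"hand":0.2},{"dx":0.003,"dy":0.004,"dz":0,"yaw":0,"hand":0.2},{"dx":0.003,"dy":0.004,"dz":0,"yaw":0,"hand":0.2},{"dx":0.003,"dy":0.004,"dz":0,"yaw":0,"hand":0.4},{"dx":0.003,"dy":0.004,"dz":0,"yaw":0,"hand":0.6},{"dx":0.003,"dy":0.004,"dz":0,"yaw":0,"hand":0.8},{"dx":0.003,"dy":0.004,"dz":0,"yaw":0,"hand":1},{"dx":0.003,"dy":0.004,"dz":0,"yaw":0,"hand":1}])

```text
time_s: 18.23
eef_pos: [0.4467, -0.0887, 0.0354]
ee_rot: [[0.571, 0.821, 0.0], [0.821, -0.571, 0.0], [0.0, -0.0, -1.0]]
wrist_force: [-0.4, 0.8, 3.8]
opening: 0.0362
gripper_force: 20.0
```

>>> apply_moves(motion=[{"dx":0,"dy":0,"dz":0,"yaw":0,"hand":1},{"dx":0,"dy":0,"dz":0.02,"yaw":0,"hand":1},{"dx":0,"dy":0,"dz":0.05,"yaw":0,"hand":1},{"dx":0,"dy":0,"dz":0.08,"yaw":0,"hand":1},{"dx":0,"dy":0,"dz":0.11,"yaw":0,"hand":1},{"dx":0,"dy":0,"dz":0.11,"yaw":0,"hand":1},{"dx":0,"dy":0,"dz":0.11,"yaw":0,"hand":1},{"dx":0,"dy":0,"dz":0.11,"yaw":0,"hand":1}])

```text
time_s: 18.9
eef_pos: [0.4464, -0.0881, 0.1449]
ee_rot: [[0.571, 0.821, -0.001], [0.821, -0.571, 0.001], [0.0, -0.001, -1.0]]
wrist_force: [-0.7, -0.2, -1.1]
opening: 0.036
gripper_force: 20.7
```

Run:
```python
from h import *
rows();d=np.load('wrist.npz');p=np.array(robot.state()['eef_pos'])
print([round(proj(d,p+.014*Z+r*U,True)[1],1) for r in(-.018,-.0115,.0115,.018)])
hsv=cv2.cvtColor(d['im'],cv2.COLOR_RGB2HSV)
print([(v,)+tuple(int(x) for x in hsv[v,281]) for v in range(270,370,4)])
```

```text
orange rows 244 294 val [np.int64(133), np.int64(160), np.int64(160), np.int64(160), np.int64(162), np.int64(161), np.int64(157), np.int64(99), np.int64(94), np.int64(94), np.int64(94), np.int64(94), np.int64(93), np.int64(93), np.int64(93), np.int64(94), np.int64(95), np.int64(94), np.int64(94), np.int64(94), np.int64(93), np.int64(94), np.int64(94), np.int64(94), np.int64(94), np.int64(94), np.int64(130), np.int64(154), np.int64(155), np.int64(155), np.int64(157)]
t 18.9 eef [ 0.4464 -0.0881  0.1449] F [-0.7 -0.2 -1.1]
[np.float64(279.4), np.float64(293.7), np.float64(338.2), np.float64(349.3)]
[(270, 8, 230, 102), (274, 8, 228, 103), (278, 8, 223, 103), (282, 7, 230, 101), (286, 8, 230, 102), (290, 8, 231, 106), (294, 10, 71, 133), (298, 24, 26, 160), (302, 23, 27, 162), (306, 23, 28, 157), (310, 26, 22, 94), (314, 23, 24, 94), (318, 26, 22, 93), (322, 26, 22, 93), (326, 23, 24, 95), (330, 20, 24, 94), (334, 23, 25, 93), (338, 23, 24, 94), (342, 24, 27, 94), (346, 25, 25, 130), (350, 24, 25, 155), (354, 24, 26, 157), (358, 22, 30, 229), (362, 21, 31, 229), (366, 23, 31, 228)]
```

```bash
cat > bias.py <<'E'
from h import *
d=np.load('wrist.npz');p=np.array(robot.state()['eef_pos']) if True else 0
p=np.array([.4464,-.0881,.1449])
R=np.array(d['rotation']);C=np.array(d['position'])-p;K=d['mtx']
V=np.cross(Z,U)
def cam(pos,dl,tz=0.,tu=0.):
    w=cv2.Rodrigues(V*dl)[0]
    return dict(mtx=K,position=pos+C+tz*Z+tu*U,rotation=w@R)
def pts(h,th,b):
    ax=np.sin(th)*U+np.cos(th)*Z;pe=np.cos(th)*U-np.sin(th)*Z;q=h*ax+b*pe
    return [q+pe*r for r in(.018,.0115,-.0115,-.018)]+[q-.05*ax-.018*pe]
def solve(pos,obs,cc=(0,0,0),upright=None):
    def f(x):
        if upright is not None: c=cam(pos,x[0],0,0);P=pts(upright,0,x[1]*.01)
        else: c=cam(pos,*cc);P=pts(x[0]*.01,x[1],x[2]*.01)
        return [proj(c,pos+X,True)[1]-o for X,o in zip(P,obs)]
    r=least_squares(f,[0,0] if upright is not None else [1.4,.4,0.]);return r.x,r.fun.round(1)
E
python3 - <<'E'
from bias import *
print('now raw',solve(p,(357,346,307.5,293.5,244)))
x,r=solve(p,(357,346,307.5,293.5,244),upright=.0146);print('pitch,b(cm)',x,r)
t=cv2.imread('pics/t1.png')[:,:400];hsv=cv2.cvtColor(t,cv2.COLOR_BGR2HSV)[:,202].astype(int)
prev=0;e=[]
for v in range(90,370,3): e.append((160+v/2,hsv[v,1],hsv[v,2]))
print([x for x in e if x[0]<216 or x[0]>304])
E
```

```text
now raw (array([0.83555845, 0.01582362, 1.00025222]), array([-0.4,  0.7, -0.7,  0.5, -0. ]))
pitch,b(cm) [-0.0364998   1.20976599] [ 0.4  1.5 -0.2  0.9 -2.6]
[(205.0, np.int64(25), np.int64(153)), (206.5, np.int64(28), np.int64(136)), (208.0, np.int64(23), np.int64(109)), (209.5, np.int64(26), np.int64(107)), (211.0, np.int64(126), np.int64(134)), (212.5, np.int64(249), np.int64(200)), (214.0, np.int64(243), np.int64(204)), (215.5, np.int64(243), np.int64(204)), (305.5, np.int64(238), np.int64(147)), (307.0, np.int64(238), np.int64(153)), (308.5, np.int64(224), np.int64(164)), (310.0, np.int64(74), np.int64(145)), (311.5, np.int64(24), np.int64(148)), (313.0, np.int64(25), np.int64(151)), (314.5, np.int64(27), np.int64(152)), (316.0, np.int64(24), np.int64(147)), (317.5, np.int64(27), np.int64(134)), (319.0, np.int64(25), np.int64(133)), (320.5, np.int64(25), np.int64(133)), (322.0, np.int64(25), np.int64(133)), (323.5, np.int64(25), np.int64(133)), (325.0, np.int64(25), np.int64(133)), (326.5, np.int64(25), np.int64(133)), (328.0, np.int64(25), np.int64(133)), (329.5, np.int64(25), np.int64(133)), (331.0, np.int64(25), np.int64(133)), (332.5, np.int64(26), np.int64(135)), (334.0, np.int64(26), np.int64(149)), (335.5, np.int64(25), np.int64(153)), (337.0, np.int64(32), np.int64(177)), (338.5, np.int64(30), np.int64(233)), (340.0, np.int64(25), np.int64(234)), (341.5, np.int64(25), np.int64(234)), (343.0, np.int64(26), np.int64(234)), (344.5, np.int64(26), np.int64(234))]
```

Run:
```python
from bias import *
def prof(fn,sc=2,v0=160,col=202):
    t=cv2.imread('pics/'+fn)[:,:400];h=cv2.cvtColor(t,cv2.COLOR_BGR2HSV)[:,col].astype(int)
    o=(h[:,1]>130)&((h[:,0]<15)|(h[:,0]>172))
    i=np.where(o[80:260])[0][0]+80
    j=i
    while o[j]:j+=1
    g=np.abs(np.diff(h[:,2]));k=[(v0+(v+.5)/2-.25,int(h[v,2]),int(h[v+1,2])) for v in range(j,399) if g[v]>7]
    return v0+(i+.5)/2-.25,v0+(j+.5)/2-.25,k
for fn in('pre.png','ins.png','t1.png'): print(fn,prof(fn))
print('bind',solve(np.array([.6214,-.0545,.1948]),(337,333.5,317,309.5,211)))
```

```text
pre.png (np.float64(239.0), np.float64(287.5), [(300.0, 157, 142), (300.5, 142, 127), (301.0, 127, 113), (306.0, 111, 123), (306.5, 123, 138), (307.0, 138, 158), (307.5, 158, 172), (308.0, 172, 181), (311.5, 170, 162), (312.0, 162, 143), (312.5, 143, 122), (313.0, 122, 105), (340.0, 108, 127), (340.5, 127, 148), (341.0, 148, 163), (350.0, 161, 140), (350.5, 140, 130), (351.0, 130, 121)])
ins.png (np.float64(213.5), np.float64(306.5), [(314.0, 145, 137), (334.0, 136, 144), (338.0, 156, 176), (338.5, 176, 204), (339.0, 204, 226), (341.0, 231, 213), (341.5, 213, 190), (342.0, 190, 168), (342.5, 168, 160), (343.0, 160, 144), (343.5, 144, 130), (344.0, 130, 104), (344.5, 104, 82), (345.0, 82, 64), (349.0, 53, 67), (349.5, 67, 84), (350.0, 84, 105), (350.5, 105, 119), (351.0, 119, 129), (353.5, 120, 110), (354.5, 109, 117)])
t1.png (np.float64(211.5), np.float64(310.0), [(336.0, 152, 162), (336.5, 162, 177), (337.0, 177, 200), (337.5, 200, 219), (338.0, 219, 233), (348.0, 234, 219), (348.5, 219, 198), (349.0, 198, 174), (349.5, 174, 163), (350.0, 163, 149), (351.0, 144, 122), (351.5, 122, 98), (352.0, 98, 75), (352.5, 75, 64), (353.0, 64, 56), (356.5, 56, 65), (357.0, 65, 84), (357.5, 84, 102), (358.0, 102, 119)])
bind (array([1.14881554, 0.5721958 , 0.34466553]), array([ 0.3, -0.2, -0.9,  0.7, -0. ]))
```

Applied to the binding fit, the same method gives 32.8° tilt (0.9° for an upright spacer), so the first gauging was well aligned. Now the second spacer goes to the pin.

>>> apply_moves(motion=[{"dx":0.01,"dy":0.0025,"dz":0.03,"yaw":0,"hand":1},{"dx":0.03,"dy":0.0075,"dz":0.055,"yaw":0,"hand":1},{"dx":0.055,"dy":0.014,"dz":0.075,"yaw":0,"hand":1},{"dx":0.085,"dy":0.021,"dz":0.085,"yaw":0,"hand":1},{"dx":0.115,"dy":0.029,"dz":0.085,"yaw":0,"hand":1},{"dx":0.145,"dy":0.036,"dz":0.085,"yaw":0,"hand":1},{"dx":0.17,"dy":0.043,"dz":0.085,"yaw":0,"hand":1},{"dx":0.183,"dy":0.046,"dz":0.085,"yaw":0,"hand":1}])

```text
time_s: 19.62
eef_pos: [0.6321, -0.0408, 0.2278]
ee_rot: [[0.569, 0.822, -0.001], [0.822, -0.569, 0.001], [0.0, -0.002, -1.0]]
wrist_force: [0.8, 0.1, -0.3]
opening: 0.0357
gripper_force: 20.8
```

>>> apply_moves(motion=[{"dx":0,"dy":0,"dz":0,"yaw":0,"hand":1},{"dx":0,"dy":0,"dz":0,"yaw":0,"hand":1},{"dx":0,"dy":0,"dz":0,"yaw":0,"hand":1},{"dx":0,"dy":0,"dz":0,"yaw":0,"hand":1},{"dx":0,"dy":0,"dz":0,"yaw":0,"hand":1},{"dx":0,"dy":0,"dz":0,"yaw":0,"hand":1},{"dx":0,"dy":0,"dz":0,"yaw":0,"hand":1},{"dx":0,"dy":0,"dz":0,"yaw":0,"hand":1}])

```text
time_s: 20.28
eef_pos: [0.6296, -0.0427, 0.2305]
ee_rot: [[0.571, 0.821, 0.0], [0.821, -0.571, 0.0], [0.0, 0.0, -1.0]]
wrist_force: [0.6, 0.9, -2.1]
opening: 0.0355
gripper_force: 20.8
```

Run:
```python
from bias import *
rows();d=np.load('wrist.npz');hsv=cv2.cvtColor(d['im'],cv2.COLOR_RGB2HSV)
# column-wise centre of pin (grey between) rows 200-230 versus the spacer sides rows 250-270
for v in(205,215,225,250,260,270):
    r=hsv[v].astype(int);print(v,[(u,int(r[u,0]),int(r[u,1]),int(r[u,2])) for u in range(240,325,6)])
print('pre1',solve(np.array([.6277,-.0446,.2305]),(350.5,340.5,300.7,287.5,239)))
```

```text
orange rows 244 294 val [np.int64(140), np.int64(164), np.int64(166), np.int64(164), np.int64(167), np.int64(166), np.int64(160), np.int64(101), np.int64(97), np.int64(97), np.int64(97), np.int64(97), np.int64(97), np.int64(97), np.int64(97), np.int64(96), np.int64(97), np.int64(97), np.int64(96), np.int64(97), np.int64(97), np.int64(97), np.int64(98), np.int64(97), np.int64(98), np.int64(97), np.int64(134), np.int64(158), np.int64(160), np.int64(160), np.int64(162)]
t 20.2833 eef [ 0.6296 -0.0427  0.2305] F [ 0.6  0.9 -2.1]
205 [(240, 106, 160, 94), (246, 106, 160, 94), (252, 107, 157, 94), (258, 106, 155, 94), (264, 20, 158, 134), (270, 21, 26, 100), (276, 19, 26, 106), (282, 22, 26, 107), (288, 18, 22, 114), (294, 18, 66, 108), (300, 106, 155, 94), (306, 107, 163, 94), (312, 107, 164, 132), (318, 106, 165, 139), (324, 107, 165, 139)]
215 [(240, 106, 157, 86), (246, 106, 153, 85), (252, 107, 159, 90), (258, 106, 158, 89), (264, 108, 114, 87), (270, 18, 25, 101), (276, 18, 24, 106), (282, 18, 24, 107), (288, 21, 25, 101), (294, 20, 9, 83), (300, 107, 157, 91), (306, 106, 163, 91), (
[... 673 characters left out ...]
26, 156)]
260 [(240, 30, 9, 56), (246, 90, 2, 114), (252, 7, 214, 106), (258, 8, 231, 106), (264, 8, 231, 106), (270, 8, 231, 105), (276, 8, 231, 106), (282, 8, 231, 106), (288, 8, 231, 106), (294, 8, 229, 106), (300, 8, 228, 105), (306, 8, 228, 104), (312, 120, 2, 125), (318, 30, 3, 93), (324, 22, 33, 141)]
270 [(240, 165, 20, 26), (246, 150, 2, 119), (252, 8, 229, 106), (258, 8, 229, 107), (264, 8, 224, 107), (270, 8, 229, 107), (276, 8, 226, 106), (282, 8, 229, 106), (288, 8, 231, 106), (294, 8, 231, 106), (300, 8, 230, 104), (306, 8, 230, 104), (312, 6, 138, 109), (318, 0, 9, 30), (324, 15, 10, 53)]
pre1 (array([0.60146617, 0.02279544, 0.82995244]), array([ 0. ,  0. , -0.2,  0.2, -0. ]))
```

>>> apply_moves(motion=[{"dx":-0.0005,"dy":-0.001,"dz":-0.004,"yaw":0,"hand":1},{"dx":-0.001,"dy":-0.0015,"dz":-0.008,"yaw":0,"hand":1},{"dx":-0.001,"dy":-0.0015,"dz":-0.012,"yaw":0,"hand":1},{"dx":-0.001,"dy":-0.0015,"dz":-0.015,"yaw":0,"hand":1},{"dx":-0.0015,"dy":-0.0025,"dz":-0.017,"yaw":0,"hand":1},{"dx":-0.0025,"dy":-0.0035,"dz":-0.018,"yaw":0,"hand":1},{"dx":-0.0035,"dy":-0.005,"dz":-0.019,"yaw":0,"hand":1},{"dx":-0.0045,"dy":-0.0065,"dz":-0.02,"yaw":0,"hand":1}])

```text
time_s: 21.0
eef_pos: [0.6262, -0.0485, 0.2105]
ee_rot: [[0.571, 0.821, 0.002], [0.821, -0.571, 0.001], [0.002, 0.001, -1.0]]
wrist_force: [3.5, 4.1, 2.1]
opening: 0.0356
gripper_force: 19.7
```

>>> apply_moves(motion=[{"dx":-0.0007,"dy":-0.001,"dz":-0.0005,"yaw":0,"hand":1},{"dx":-0.0014,"dy":-0.002,"dz":-0.001,"yaw":0,"hand":1},{"dx":-0.002,"dy":-0.003,"dz":-0.0015,"yaw":0,"hand":1},{"dx":-0.0026,"dy":-0.0038,"dz":-0.002,"yaw":0,"hand":1},{"dx":-0.0033,"dy":-0.0048,"dz":-0.0025,"yaw":0,"hand":1},{"dx":-0.004,"dy":-0.0057,"dz":-0.003,"yaw":0,"hand":1},{"dx":-0.0046,"dy":-0.0065,"dz":-0.0035,"yaw":0,"hand":1},{"dx":-0.0052,"dy":-0.0075,"dz":-0.004,"yaw":0,"hand":1}])

```text
time_s: 21.67
eef_pos: [0.6209, -0.0555, 0.2061]
ee_rot: [[0.571, 0.821, 0.002], [0.821, -0.571, 0.002], [0.002, 0.0, -1.0]]
wrist_force: [5.2, 5.1, 0.3]
opening: 0.0356
gripper_force: 20.0
```

Run:
```python
from h import *
rows()
```

```text
orange rows 220 312 val [np.int64(142), np.int64(154), np.int64(155), np.int64(155), np.int64(132), np.int64(125), np.int64(125), np.int64(126), np.int64(125), np.int64(126), np.int64(126), np.int64(126), np.int64(125), np.int64(125), np.int64(139), np.int64(151), np.int64(152), np.int64(88), np.int64(52), np.int64(55), np.int64(118), np.int64(124), np.int64(117), np.int64(122), np.int64(122), np.int64(122), np.int64(122), np.int64(124), np.int64(114), np.int64(36), np.int64(27)]
t 21.6667 eef [ 0.6209 -0.0555  0.2061] F [5.2 5.1 0.3]
```

>>> apply_moves(motion=[{"dx":-0.0003,"dy":-0.0004,"dz":-0.001,"yaw":0,"hand":1},{"dx":0,"dy":0,"dz":-0.002,"yaw":0,"hand":1},{"dx":0.0003,"dy":0.0004,"dz":-0.003,"yaw":0,"hand":1},{"dx":0.0006,"dy":0.0009,"dz":-0.004,"yaw":0,"hand":1},{"dx":0.001,"dy":0.0014,"dz":-0.005,"yaw":0,"hand":1},{"dx":0.0013,"dy":0.0019,"dz":-0.006,"yaw":0,"hand":1},{"dx":0.0016,"dy":0.0023,"dz":-0.0065,"yaw":0,"hand":1},{"dx":0.0017,"dy":0.0024,"dz":-0.007,"yaw":0,"hand":1}])

```text
time_s: 22.38
eef_pos: [0.6216, -0.0543, 0.1992]
ee_rot: [[0.571, 0.821, -0.0], [0.821, -0.571, -0.0], [-0.0, -0.0, -1.0]]
wrist_force: [1.7, 3.5, 4.1]
opening: 0.0359
gripper_force: 20.3
```

>>> apply_moves(motion=[{"dx":0.0003,"dy":0.0004,"dz":-0.0009,"yaw":0,"hand":1},{"dx":0.0006,"dy":0.0008,"dz":-0.0018,"yaw":0,"hand":1},{"dx":0.0009,"dy":0.0013,"dz":-0.0027,"yaw":0,"hand":1},{"dx":0.0012,"dy":0.0017,"dz":-0.0036,"yaw":0,"hand":1},{"dx":0.0015,"dy":0.0021,"dz":-0.0045,"yaw":0,"hand":1},{"dx":0.0018,"dy":0.0025,"dz":-0.0054,"yaw":0,"hand":1},{"dx":0.002,"dy":0.0028,"dz":-0.006,"yaw":0,"hand":1},{"dx":0.002,"dy":0.0028,"dz":-0.006,"yaw":0,"hand":1}])

```text
time_s: 23.05
eef_pos: [0.6238, -0.0513, 0.1931]
ee_rot: [[0.571, 0.821, -0.0], [0.821, -0.571, 0.0], [-0.0, -0.0, -1.0]]
wrist_force: [1.7, 3.2, 3.0]
opening: 0.0356
gripper_force: 20.2
```

No stop at 21 mm this time, so this is the good spacer. I continue gently down to the collar.

>>> apply_moves(motion=[{"dx":0.0008,"dy":0.0011,"dz":-0.0024,"yaw":0,"hand":1},{"dx":0.0016,"dy":0.0023,"dz":-0.0048,"yaw":0,"hand":1},{"dx":0.0024,"dy":0.0034,"dz":-0.0072,"yaw":0,"hand":1},{"dx":0.0032,"dy":0.0046,"dz":-0.0096,"yaw":0,"hand":1},{"dx":0.004,"dy":0.0057,"dz":-0.012,"yaw":0,"hand":1},{"dx":0.0048,"dy":0.0068,"dz":-0.0144,"yaw":0,"hand":1},{"dx":0.0056,"dy":0.008,"dz":-0.0168,"yaw":0,"hand":1},{"dx":0.0063,"dy":0.009,"dz":-0.019,"yaw":0,"hand":1}])

```text
time_s: 23.72
eef_pos: [0.63, -0.0422, 0.174]
ee_rot: [[0.571, 0.821, -0.0], [0.821, -0.571, 0.0], [-0.0, -0.0, -1.0]]
wrist_force: [0.9, 3.0, 5.2]
opening: 0.0356
gripper_force: 20.3
```

>>> apply_moves(motion=[{"dx":0.0003,"dy":0.0005,"dz":-0.001,"yaw":0,"hand":1},{"dx":0.0007,"dy":0.001,"dz":-0.002,"yaw":0,"hand":1},{"dx":0.001,"dy":0.0014,"dz":-0.003,"yaw":0,"hand":1},{"dx":0.0013,"dy":0.0019,"dz":-0.004,"yaw":0,"hand":1},{"dx":0.0017,"dy":0.0024,"dz":-0.005,"yaw":0,"hand":1},{"dx":0.002,"dy":0.0029,"dz":-0.006,"yaw":0,"hand":1},{"dx":0.0023,"dy":0.0033,"dz":-0.007,"yaw":0,"hand":1},{"dx":0.0026,"dy":0.0038,"dz":-0.008,"yaw":0,"hand":1}])

```text
time_s: 24.38
eef_pos: [0.6327, -0.0386, 0.1662]
ee_rot: [[0.571, 0.821, -0.0], [0.821, -0.571, 0.0], [0.0, -0.0, -1.0]]
wrist_force: [0.8, 3.1, 3.4]
opening: 0.0356
gripper_force: 20.3
```

>>> apply_moves(motion=[{"dx":0.0002,"dy":0.0002,"dz":-0.0005,"yaw":0,"hand":1},{"dx":0.0003,"dy":0.0005,"dz":-0.001,"yaw":0,"hand":1},{"dx":0.0005,"dy":0.0007,"dz":-0.0015,"yaw":0,"hand":1},{"dx":0.0007,"dy":0.001,"dz":-0.002,"yaw":0,"hand":1},{"dx":0.0008,"dy":0.0012,"dz":-0.0025,"yaw":0,"hand":1},{"dx":0.001,"dy":0.0014,"dz":-0.003,"yaw":0,"hand":1},{"dx":0.001,"dy":0.0014,"dz":-0.003,"yaw":0,"hand":1},{"dx":0.001,"dy":0.0014,"dz":-0.003,"yaw":0,"hand":1}])

```text
time_s: 25.05
eef_pos: [0.6332, -0.0379, 0.1645]
ee_rot: [[0.571, 0.821, -0.0], [0.821, -0.571, -0.0], [-0.0, -0.0, -1.0]]
wrist_force: [-2.5, 4.0, 12.7]
opening: 0.0358
gripper_force: 21.2
```

It stopped at z = 0.1645, as predicted for fully home against the collar, with about 13 N. I release, recentre the jaws, regrip, then draw it off.

>>> apply_moves(motion=[{"dx":-0.0002,"dy":-0.0004,"dz":0.0015,"yaw":0,"hand":1},{"dx":-0.0002,"dy":-0.0004,"dz":0.0015,"yaw":0,"hand":0.5},{"dx":-0.0002,"dy":-0.0004,"dz":0.0015,"yaw":0,"hand":0.35},{"dx":-0.0002,"dy":-0.0004,"dz":0.0015,"yaw":0,"hand":0.35},{"dx":-0.0021,"dy":-0.0033,"dz":0.0015,"yaw":0,"hand":0.35},{"dx":-0.0021,"dy":-0.0033,"dz":0.0015,"yaw":0,"hand":0.35},{"dx":-0.0021,"dy":-0.0033,"dz":0.0015,"yaw":0,"hand":0.6},{"dx":-0.0021,"dy":-0.0033,"dz":0.0015,"yaw":0,"hand":0.8}])

```text
time_s: 25.72
eef_pos: [0.6313, -0.0409, 0.1649]
ee_rot: [[0.571, 0.821, -0.0], [0.821, -0.571, -0.0], [-0.0, -0.0, -1.0]]
wrist_force: [-0.7, -0.1, -0.1]
opening: 0.0354
gripper_force: 21.0
```

>>> apply_moves(motion=[{"dx":0,"dy":0,"dz":0,"yaw":0,"hand":1},{"dx":0,"dy":0,"dz":0,"yaw":0,"hand":1},{"dx":0,"dy":0,"dz":0,"yaw":0,"hand":1},{"dx":0,"dy":0,"dz":0,"yaw":0,"hand":1},{"dx":-0.0005,"dy":-0.0007,"dz":0.0015,"yaw":0,"hand":1},{"dx":-0.0013,"dy":-0.0019,"dz":0.004,"yaw":0,"hand":1},{"dx":-0.0023,"dy":-0.0033,"dz":0.007,"yaw":0,"hand":1},{"dx":-0.0033,"dy":-0.0047,"dz":0.01,"yaw":0,"hand":1}])

```text
time_s: 26.38
eef_pos: [0.6282, -0.0452, 0.175]
ee_rot: [[0.571, 0.821, 0.0], [0.821, -0.571, 0.0], [0.0, -0.0, -1.0]]
wrist_force: [0.0, 0.2, -1.6]
opening: 0.0355
gripper_force: 21.0
```

Run:
```python
from h import *
rows()
```

```text
orange rows 210 306 val [np.int64(150), np.int64(151), np.int64(154), np.int64(153), np.int64(132), np.int64(123), np.int64(125), np.int64(129), np.int64(129), np.int64(130), np.int64(130), np.int64(129), np.int64(129), np.int64(139), np.int64(150), np.int64(147), np.int64(122), np.int64(122), np.int64(121), np.int64(121), np.int64(121), np.int64(122), np.int64(134), np.int64(231), np.int64(234), np.int64(234), np.int64(234), np.int64(233), np.int64(233), np.int64(232), np.int64(165)]
t 26.3833 eef [ 0.6282 -0.0452  0.175 ] F [ 0.   0.2 -1.6]
```

>>> apply_moves(motion=[{"dx":-0.0012,"dy":-0.0018,"dz":0.0038,"yaw":0,"hand":1},{"dx":-0.0025,"dy":-0.0036,"dz":0.0076,"yaw":0,"hand":1},{"dx":-0.0038,"dy":-0.0054,"dz":0.0114,"yaw":0,"hand":1},{"dx":-0.005,"dy":-0.0072,"dz":0.0152,"yaw":0,"hand":1},{"dx":-0.0063,"dy":-0.009,"dz":0.019,"yaw":0,"hand":1},{"dx":-0.0076,"dy":-0.0108,"dz":0.0228,"yaw":0,"hand":1},{"dx":-0.0088,"dy":-0.0126,"dz":0.0266,"yaw":0,"hand":1},{"dx":-0.0101,"dy":-0.0144,"dz":0.0304,"yaw":0,"hand":1}])

```text
time_s: 27.1
eef_pos: [0.618, -0.0599, 0.2056]
ee_rot: [[0.571, 0.821, 0.0], [0.821, -0.571, 0.0], [0.0, 0.0, -1.0]]
wrist_force: [0.7, -0.5, -1.2]
opening: 0.0354
gripper_force: 20.9
```

>>> apply_moves(motion=[{"dx":0.0016,"dy":0.0022,"dz":0.001,"yaw":0,"hand":1},{"dx":0.0032,"dy":0.0046,"dz":0.002,"yaw":0,"hand":1},{"dx":0.005,"dy":0.007,"dz":0.003,"yaw":0,"hand":1},{"dx":0.0068,"dy":0.0096,"dz":0.004,"yaw":0,"hand":1},{"dx":0.0086,"dy":0.0122,"dz":0.005,"yaw":0,"hand":1},{"dx":0.0104,"dy":0.0148,"dz":0.006,"yaw":0,"hand":1},{"dx":0.0125,"dy":0.0178,"dz":0.0066,"yaw":0,"hand":1},{"dx":0.0125,"dy":0.0178,"dz":0.0066,"yaw":0,"hand":1}])

```text
time_s: 27.77
eef_pos: [0.6292, -0.0432, 0.2105]
ee_rot: [[0.572, 0.82, -0.004], [0.82, -0.572, -0.003], [-0.005, -0.002, -1.0]]
wrist_force: [-2.2, -4.1, -2.6]
opening: 0.0356
gripper_force: 20.7
```

Run:
```python
from h import *
rows()
```

```text
orange rows 232 291 val [np.int64(150), np.int64(161), np.int64(164), np.int64(163), np.int64(166), np.int64(163), np.int64(141), np.int64(103), np.int64(103), np.int64(103), np.int64(103), np.int64(103), np.int64(104), np.int64(103), np.int64(102), np.int64(103), np.int64(102), np.int64(103), np.int64(103), np.int64(103), np.int64(103), np.int64(103), np.int64(102), np.int64(103), np.int64(152), np.int64(158), np.int64(159), np.int64(161), np.int64(162), np.int64(150), np.int64(63)]
t 27.7667 eef [ 0.6292 -0.0432  0.2105] F [-2.2 -4.1 -2.6]
```

>>> apply_moves(motion=[{"dx":0,"dy":0,"dz":0.015,"yaw":0,"hand":1},{"dx":0,"dy":0,"dz":0.035,"yaw":0,"hand":1},{"dx":-0.008,"dy":-0.013,"dz":0.045,"yaw":0,"hand":1},{"dx":-0.022,"dy":-0.037,"dz":0.045,"yaw":0,"hand":1},{"dx":-0.038,"dy":-0.063,"dz":0.045,"yaw":0,"hand":1},{"dx":-0.054,"dy":-0.09,"dz":0.045,"yaw":0,"hand":1},{"dx":-0.07,"dy":-0.117,"dz":0.045,"yaw":0,"hand":1},{"dx":-0.086,"dy":-0.144,"dz":0.045,"yaw":0,"hand":1}])

```text
time_s: 28.48
eef_pos: [0.5435, -0.187, 0.2569]
ee_rot: [[0.571, 0.821, 0.0], [0.821, -0.571, 0.0], [0.0, 0.0, -1.0]]
wrist_force: [0.9, -0.2, -1.3]
opening: 0.0356
gripper_force: 21.2
```

>>> apply_moves(motion=[{"dx":-0.016,"dy":-0.027,"dz":0,"yaw":0,"hand":1},{"dx":-0.032,"dy":-0.054,"dz":-0.015,"yaw":0,"hand":1},{"dx":-0.048,"dy":-0.081,"dz":-0.04,"yaw":0,"hand":1},{"dx":-0.062,"dy":-0.104,"dz":-0.07,"yaw":0,"hand":1},{"dx":-0.07,"dy":-0.116,"dz":-0.1,"yaw":0,"hand":1},{"dx":-0.07,"dy":-0.116,"dz":-0.13,"yaw":0,"hand":1},{"dx":-0.07,"dy":-0.116,"dz":-0.155,"yaw":0,"hand":1},{"dx":-0.07,"dy":-0.116,"dz":-0.17,"yaw":0,"hand":1}])

```text
time_s: 29.15
eef_pos: [0.473, -0.3014, 0.0842]
ee_rot: [[0.572, 0.82, -0.003], [0.82, -0.572, 0.002], [0.0, -0.003, -1.0]]
wrist_force: [0.6, 0.9, -1.3]
opening: 0.0357
gripper_force: 21.2
```

Run:
```python
from h import *
rows();d=np.load('wrist.npz')
hsv=cv2.cvtColor(d['im'],cv2.COLOR_RGB2HSV);G=cv2.inRange(hsv,(60,90,25),(90,255,255))
k,l,st,ce=cv2.connectedComponentsWithStats(G);i=1+int(np.argmax(st[1:,4]))
H=cv2.convexHull(np.argwhere(l==i)[:,::-1].astype(np.int32))
ap=cv2.approxPolyDP(H,12,True)[:,0];print([(tuple(map(int,q)),plane(d,*q,.02,True)[:2].round(3)) for q in ap])
```

```text
orange rows 232 291 val [np.int64(143), np.int64(157), np.int64(159), np.int64(158), np.int64(162), np.int64(157), np.int64(135), np.int64(101), np.int64(100), np.int64(99), np.int64(100), np.int64(99), np.int64(100), np.int64(100), np.int64(100), np.int64(100), np.int64(100), np.int64(98), np.int64(100), np.int64(99), np.int64(99), np.int64(99), np.int64(99), np.int64(99), np.int64(148), np.int64(153), np.int64(154), np.int64(155), np.int64(134), np.int64(55), np.int64(76)]
t 29.15 eef [ 0.473  -0.3014  0.0842] F [ 0.6  0.9 -1.3]
[((422, 284), array([ 0.535, -0.386])), ((376, 312), array([ 0.497, -0.386])), ((203, 296), array([ 0.405, -0.304])), ((125, 202), array([ 0.405, -0.221])), ((300, 74), array([ 0.539, -0.224]))]
```

>>> apply_moves(motion=[{"dx":0,"dy":0,"dz":-0.014,"yaw":0,"hand":1},{"dx":0,"dy":0,"dz":-0.028,"yaw":0,"hand":1},{"dx":0,"dy":0,"dz":-0.037,"yaw":0,"hand":1},{"dx":0,"dy":0,"dz":-0.041,"yaw":0,"hand":1},{"dx":0,"dy":0,"dz":-0.043,"yaw":0,"hand":1},{"dx":0,"dy":0,"dz":-0.045,"yaw":0,"hand":1},{"dx":0,"dy":0,"dz":-0.046,"yaw":0,"hand":1},{"dx":0,"dy":0,"dz":-0.047,"yaw":0,"hand":1}])

```text
time_s: 29.87
eef_pos: [0.4753, -0.3016, 0.0424]
ee_rot: [[0.571, 0.821, 0.003], [0.821, -0.571, 0.001], [0.003, 0.001, -1.0]]
wrist_force: [-1.7, 6.0, 20.6]
opening: 0.0355
gripper_force: 23.7
```

Contact made; I relieve the load and release.

>>> apply_moves(motion=[{"dx":0,"dy":0,"dz":0.002,"yaw":0,"hand":1},{"dx":0,"dy":0,"dz":0.003,"yaw":0,"hand":1},{"dx":0,"dy":0,"dz":0.003,"yaw":0,"hand":1},{"dx":0,"dy":0,"dz":0.003,"yaw":0,"hand":0.5},{"dx":0,"dy":0,"dz":0.003,"yaw":0,"hand":0.4},{"dx":0,"dy":0,"dz":0.003,"yaw":0,"hand":0.3},{"dx":0,"dy":0,"dz":0.003,"yaw":0,"hand":0.2},{"dx":0,"dy":0,"dz":0.003,"yaw":0,"hand":0.1}])

```text
time_s: 30.53
eef_pos: [0.4746, -0.3019, 0.0427]
ee_rot: [[0.571, 0.821, -0.0], [0.821, -0.571, 0.0], [-0.0, -0.0, -1.0]]
wrist_force: [-0.5, -0.2, 0.9]
opening: 0.0765
gripper_force: 0.0
```

>>> apply_moves(motion=[{"dx":0,"dy":0,"dz":0.003,"yaw":0,"hand":0},{"dx":0,"dy":0,"dz":0.03,"yaw":0,"hand":0},{"dx":0,"dy":0,"dz":0.06,"yaw":0,"hand":0},{"dx":0,"dy":0,"dz":0.09,"yaw":0,"hand":0},{"dx":0,"dy":0,"dz":0.12,"yaw":0,"hand":0},{"dx":0,"dy":0,"dz":0.14,"yaw":0,"hand":0},{"dx":0,"dy":0,"dz":0.14,"yaw":0,"hand":0},{"dx":0,"dy":0,"dz":0.14,"yaw":0,"hand":0}])

```text
time_s: 31.2
eef_pos: [0.4752, -0.3021, 0.184]
ee_rot: [[0.571, 0.821, 0.002], [0.821, -0.571, -0.001], [0.001, 0.002, -1.0]]
wrist_force: [-0.5, -0.0, 0.3]
opening: 0.0854
gripper_force: 0.0
```

Run:
```python
from h import *
s=robot.state();print(s['time_s'],s['eef_pos'],s['opening'],s['wrist_force'])
d,c=grab('wrist');ring(d,c,(.473,-.304,.05))
# red tray spacer and green one in the scene view
im,cs=grab('scene');hsv=cv2.cvtColor(im,cv2.COLOR_RGB2HSV)
for P in((.473,-.304),(.512,.311)):
    u,v=map(int,proj(cs,(*P,.05)));print(u,v);w=hsv[v-14:v+26,u-14:u+15]
    O=((w[...,0]>3)&(w[...,0]<15)&(w[...,1]>150)).astype('uint8');g=((w[...,1]<60)&(w[...,2]>60)).astype('uint8')
    for n,m in(('o',O),('grey',g)):
        k,l,st,ce=cv2.connectedComponentsWithStats(m)
        print(n,[(st[i]+[u-14,v-14,0,0,0]).tolist() for i in range(1,k) if st[i,4]>15])
```

```text
31.2 [ 0.47523879 -0.30205911  0.18396632] 0.08542548526556953 [-0.48841568 -0.01113855  0.25615681]
orange [259 177  42  29 457]
grey [260 190  40  39 686] [279.9 208.9]
252 172
o [[247, 173, 11, 13, 105]]
grey [[246, 167, 12, 9, 70]]
413 292
o [[405, 293, 15, 15, 128]]
grey [[409, 287, 12, 12, 96]]
```

```bash
python3 -c "
from cell import robot
print(robot.finish_job())"
```

```text
the job is handed in; nothing more can be done
None
```

I handed the job in at about 31 s; the hand-in gave no verdict. The spacer that bound at 21 mm stands in the red tray and the one that went fully home stands in the green tray, both upright by the cameras. Forces at the wrist stayed under about 21 N, and the arm's path stayed clear of the jar, bottle and tape, though I did not re-measure their positions.

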